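Seal the dessert pots in the lidding press

TASK

Seal the lids of all the dessert pots: pull open the drawer of the lidding press, stand every pot from the wooden board upright and centred on a marked ring of its own in the drawer, push the drawer fully home, then press the plunger through its soft first stop right down to its firm second stop, hold it there for about a second and let it spring back. Then pull the drawer well open again, stand all the pots upright on the marble slab, well inside its edges, and push the drawer fully home. Leave the jar and the mug where they are.

Things in the scene. Friction and masses are not known exactly. Their poses are not given: they have to be found in the camera images.
- press_drawer (a joint): slide of the press drawer (m): 0 fully home, 0.125 fully open; it slides straight out towards the robot, along the press's own -x, with about 2 N of friction, and stays where it is left. It may start a little ajar.
- handle (a point): middle of the drawer's handle, a dark steel bar about 110 mm long and about 10 mm thick, across the red drawer front, 35 mm out from it and 70 mm above the table; x points from the handle into the press, y runs along the bar, z up. It can be pinched from above, one finger between bar and front.
- press: the lidding press, fixed: a white housing 270 mm wide, 165 mm deep, with a flat clear top 100 mm above the table (114 mm over the rear half). Origin at table level in the middle of its front face; x points into the press, y to its left seen from the robot, z up. The red drawer front, 270 mm wide and 8 mm thick, closes flat against this face; its top edge is 86 mm above the table.
- ring0 (a point): centre of the right-hand (robot's view) blue ring (82 mm across, white inside) on the drawer floor, 12 mm above the table; moves with the drawer, axes as the handle's. The rings are in a row across the drawer, 85 mm apart, 62 mm behind the drawer front's inner face; the drawer's side and back edges stand only 10 mm above its floor. Drawer fully open: rings 63 mm in front of the housing.
- ring1 (a point): centre of the middle blue ring (82 mm across, white inside) on the drawer floor, 12 mm above the table; moves with the drawer, axes as the handle's. The rings are in a row across the drawer, 85 mm apart, 62 mm behind the drawer front's inner face; the drawer's side and back edges stand only 10 mm above its floor. Drawer fully open: rings 63 mm in front of the housing.
- ring2 (a point): centre of the left-hand (robot's view) blue ring (82 mm across, white inside) on the drawer floor, 12 mm above the table; moves with the drawer, axes as the handle's. The rings are in a row across the drawer, 85 mm apart, 62 mm behind the drawer front's inner face; the drawer's side and back edges stand only 10 mm above its floor. Drawer fully open: rings 63 mm in front of the housing.
- knob_top (a point): centre of the top of the plunger's round black knob, 38 mm across, on top of the press 100 mm behind the housing's front face, 172 mm above the table when up; it moves straight down when pressed, 22 mm in all, and springs back when released.
- plunger (a joint): first part of the plunger's travel (m): 0 up, 0.014 at the soft first stop; spring from about 2 N to 4 N.
- collar (a joint): second part of the plunger's travel (m), the brass collar under the knob sinking: 0 until the push exceeds about 9 N, 0.008 at the firm second stop, where it takes about 16 N and will go no further.
- board: wooden board, 280 x 200 x 8 mm (x, y, z), fixed, on which the pots start; origin at the centre of its underside, on the table.
- slab: marble slab, 280 x 200 x 8 mm (x, y, z), fixed, where the pots must end; origin at the centre of its underside, on the table.
- pot0_mid (a point): Dark brown dessert pot with its yellow lid on, a solid upright cylinder 54 mm across (lid 56 mm) and 55 mm tall, about 90 g, loose. This point is its centre, half-way up (27.5 mm above its underside); z is up along its axis. It may be absent.
- pot1_mid (a point): Terracotta dessert pot with its white lid on, a solid upright cylinder 54 mm across (lid 56 mm) and 55 mm tall, about 90 g, loose. This point is its centre, half-way up (27.5 mm above its underside); z is up along its axis. It may be absent.
- pot2_mid (a point): Green dessert pot with its orange lid on, a solid upright cylinder 54 mm across (lid 56 mm) and 55 mm tall, about 90 g, loose. This point is its centre, half-way up (27.5 mm above its underside); z is up along its axis. It may be absent.
- jar: amber jar with a red cap, 70 mm across, 100 mm tall, origin at the centre of its underside; a bystander.
- mug: white mug, 80 mm across, 90 mm tall, origin at the centre of its underside; a bystander.
There are look-alikes about, which are no part of the job. Of the things shaped like the part that bears pot1_mid, the terracotta one is meant. There is more than one size of the part that bears pot2_mid; the job needs the smaller.

How it is judged (in metres and radians):
On the way, in this order (a step that is already met when the one before it is completed fails the run):
1. the drawer is pulled open (value of joint press_drawer above 0.09 m), for 0.1 s.
2. every pot stands upright centred on a ring (within 15 mm) and the drawer is fully home (within 7 mm) (((horizontal distance between pot0_mid and ring0 below 0.015 m and z of pot0_mid in the frame of ring0 between 0.02 and 0.035 m) or (horizontal distance between pot0_mid and ring1 below 0.015 m and z of pot0_mid in the frame of ring1 between 0.02 and 0.035 m) or (horizontal distance between pot0_mid and ring2 below 0.015 m and z of pot0_mid in the frame of ring2 between 0.02 and 0.035 m)) and ((horizontal distance between pot1_mid and ring0 below 0.015 m and z of pot1_mid in the frame of ring0 between 0.02 and 0.035 m) or (horizontal distance between pot1_mid and ring1 below 0.015 m and z of pot1_mid in the frame of ring1 between 0.02 and 0.035 m) or (horizontal distance between pot1_mid and ring2 below 0.015 m and z of pot1_mid in the frame of ring2 between 0.02 and 0.035 m)) and ((horizontal distance between pot2_mid and ring0 below 0.015 m and z of pot2_mid in the frame of ring0 between 0.02 and 0.035 m) or (horizontal distance between pot2_mid and ring1 below 0.015 m and z of pot2_mid in the frame of ring1 between 0.02 and 0.035 m) or (horizontal distance between pot2_mid and ring2 below 0.015 m and z of pot2_mid in the frame of ring2 between 0.02 and 0.035 m)) and angle between each of pot0_mid, pot1_mid, pot2_mid's own z axis and vertical below 0.15 rad and value of joint press_drawer below 0.007 m), for 0.2 s.
3. the plunger is held at its second stop (collar down more than 6 mm) for 0.3 s, with the drawer home and the pots in it (value of joint collar above 0.006 m and value of joint plunger above 0.012 m and value of joint press_drawer below 0.007 m and y of pot0_mid in the frame of ring1 between -0.13 and 0.13 m and x of pot0_mid in the frame of ring1 between -0.07 and 0.08 m and z of pot0_mid in the frame of ring1 between 0.015 and 0.045 m and y of pot1_mid in the frame of ring1 between -0.13 and 0.13 m and x of pot1_mid in the frame of ring1 between -0.07 and 0.08 m and z of pot1_mid in the frame of ring1 between 0.015 and 0.045 m and y of pot2_mid in the frame of ring1 between -0.13 and 0.13 m and x of pot2_mid in the frame of ring1 between -0.07 and 0.08 m and z of pot2_mid in the frame of ring1 between 0.015 and 0.045 m), for 0.3 s.
4. the plunger is back up and the drawer is open again (value of joint plunger below 0.004 m and value of joint collar below 0.002 m and value of joint press_drawer above 0.08 m), for 0.1 s.
At the end, for the whole second after the job is handed in: Every pot stands upright and at rest on the marble slab, its centre inside the slab's edges; the drawer is home within 7 mm; the plunger is up (x of pot0_mid in the frame of slab between -0.14 and 0.14 m and y of pot0_mid in the frame of slab between -0.1 and 0.1 m and z of pot0_mid in the frame of slab between 0.028 and 0.043 m and linear speed of each of pot0, pot1, pot2 below 0.03 m/s and x of pot1_mid in the frame of slab between -0.14 and 0.14 m and y of pot1_mid in the frame of slab between -0.1 and 0.1 m and z of pot1_mid in the frame of slab between 0.028 and 0.043 m and x of pot2_mid in the frame of slab between -0.14 and 0.14 m and y of pot2_mid in the frame of slab between -0.1 and 0.1 m and z of pot2_mid in the frame of slab between 0.028 and 0.043 m and angle between each of pot0_mid, pot1_mid, pot2_mid's own z axis and vertical below 0.15 rad and value of joint plunger below 0.004 m and value of joint collar below 0.002 m and value of joint press_drawer below 0.007 m); the robot touches nothing.
It fails at once if the jar is moved more than 30 mm (distance of jar from where it was at the start of the episode above 0.03 m).
It fails at once if the mug is moved more than 30 mm (distance of mug from where it was at the start of the episode above 0.03 m).
Of pot0, pot1, pot2 only 2 to 3 are there at a start; the rules pass over those that are not, and their reading is None.
At some moment in a run one of pot0, pot1, pot2 may be knocked a few centimetres aside while the robot is not near it.
It also fails if it takes over 210 s, if anything falls off the work surface, if the arm or the gripper's body presses on something with over 40 N, if the wrist force passes 120 N, or if a joint passes its speed limit or range.

ROBOT

A 6-joint arm with a two-finger parallel gripper is mounted at the origin on the work surface. World frame = base frame: x ahead of the robot, y to its left, z up, the work surface at z = 0. Lengths are in mm, angles in rad, forces in N, time in s.
With the tool pointing down it reaches from about 325 to 775 mm from the base axis. Payload 5.5 kg.
Tool frame: the origin (TCP) lies at the very end of the fingers, on their centre line; the grasp point (between the pads) lies 19 mm behind it (r.tcp_to_grasp is the distance from the TCP to the grasp point, in mm); z points along the fingers, y is the line along which they close (so a half turn about z gives the same grasp; the last joint's range is limited). The gripper opens to 85 mm and grips with 20 to 120 N. Pads are 22 mm wide; open, the fingers measure 114 mm over their backs; the gripper's body (76 mm by 85 mm) begins 54 mm behind the grasp point. The pads swing forward as they close: fully open they stand 13 mm farther back than shut.
Start: joints at [-1.332, 0.091, 1.231, -0, 1.82, -0.057], TCP at [174.903, -573.956, 231.275] pointing down, gripper open.
Joint ranges: [-2.87, 2.87], [-0.86, 2.18], [0.17, 2.46], [-1.51, 4.65], [0.06, 2.69], [-2.65, 2.65]. Speed limits (rad/s): [2.57, 2.57, 3.01, 3.14, 3.14, 3.14].

INTERFACE

Orientations are given as a 3x3 rotation matrix whose columns are the frame's x, y, z axes.
In Python, from plant import r gives the robot as it stands.
- The arm moves only by the tool carry_out, never from a script. Its argument "rows" is one flat list of numbers, 7 for each row, row after row: the shift along the tool's x, y, z in mm, then the turn, a rotation vector about the tool's x, y, z in degrees, then the closure, from 0 (fully open) to 1 (shut). A call has 1 to 10 rows; each row shifts and turns the commanded pose from where the row before left it, along the tool's axes as they then stand; what a row does not reach is not made up. A row lasts 1/10 s, in which the tool goes at most 50 mm and 8.59 degrees, less where a joint would pass 70% of its speed; a pose out of reach is approached as far as the arm can. A call is refused whole if a number of a shift passes 50 or a number of a turn 8.59, either way. A call with a gripper value outside its range is refused whole. The fingers move at their own pace and stop on an object; "force" is the grip in N (left out, the last holds). Time passes only in rows, so rows that do not move let the fingers close. It gives the time, the measured TCP pose, the force, the opening and the grip force at its end, in the units of the state.
- r.state(): the state, without advancing time (a new reading comes with each control period).
- r.grab_frame(name): name is "scene" or "top"; returns the picture (480x640x3 uint8, blue, green, red); there is no depth.
- r.get_calibration(name): a dict with "fov_y" (degrees; the focal length in pixels is half the picture's height over the tangent of half this angle, whatever the lens; pixels are square), "cx", "cy" (the principal point, pixels), "pose" (4x4, takes a point from camera to world coordinates). Camera axes: x right, y up, looking along -z (the intrinsics and any distortion apply to the point x, -y, -z); pixel columns grow to the right and rows downward; lengths in mm; the calibration is good to about 2 mm. A picture is of the moment at which its call begins. get_calibration takes no time and is no camera call.
- r.close_job(): hands the job in; it is judged then, once.
The state is a dict: "t": time; "joint_positions": joint angles; "dq": joint speeds; "effort": joint torques, N m; "position": TCP position; "orientation": TCP orientation; "contact_force": force on the tool from outside, world axes, zero at the start; "wrist_torque": the same for the moment, N m; "finger_gap": finger opening in mm; "finger_force": force on a finger pad.
Only numpy, scipy, OpenCV 4.12 (cv2) and the standard library are available. Lean on these libraries where they do the work, as an engineer would, in place of code of your own. Each camera call takes 0.05 s, during which the arm holds its last target. There are 200 camera calls.

## Working session

There is one attempt and no reset: what is moved stays moved. The work goes in short steps, Python scripts to look and compute and a tool call to move; the robot and the scene stay as the last step left them, time stands still between calls to the robot, and variables do not carry over. Pictures are saved under pics/ and viewed, at most 14 in all, crops included, and the job is handed in when it is done.

Besides the shell and the picture viewer there is one more tool, called after "Request:" by a JSON object that holds its "method" and its "body", one argument or row to a line. carry_out: Moves the arm, as the interface text tells. Its arguments: {"type":"object","properties":{"rows":{"type":"array"},"force":{"type":"number"}},"required":["rows"]}

```bash
ls; mkdir -p pics; python3 - <<'E'
from plant import r
import cv2
for n in("scene","top"):
    cv2.imwrite(f"pics/{n}0.png",r.grab_frame(n)); c=r.get_calibration(n); print(n,c)
s=r.state(); print(s)
E
```

```text
pics
scene {'fov_y': 53.48736037262312, 'cx': 321.5404379347523, 'cy': 243.91527779090768, 'pose': array([[-6.96987371e-01, -6.10538621e-01,  3.76099982e-01,
         9.40564070e+02],
       [ 7.16960272e-01, -5.83607493e-01,  3.81274524e-01,
         3.64521523e+02],
       [-1.32880544e-02,  5.35392273e-01,  8.44498988e-01,
         1.04436154e+03],
       [ 0.00000000e+00,  0.00000000e+00,  0.00000000e+00,
         1.00000000e+00]])}
top {'fov_y': 43.979887108234074, 'cx': 319.0504098762885, 'cy': 240.71277608287542, 'pose': array([[-1.62617532e-02,  9.82001677e-01, -1.88170831e-01,
         3.12090221e+02],
       [-9.99854611e-01, -1.69364445e-02, -1.97813837e-03,
        -5.09733638e+01],
       [-5.12948004e-03,  1.88111306e-01,  9.82134321e-01,
         1.38435077e+03],
       [ 0.00000000e+00,  0.00000000e+00,  0.00000000e+00,
         1.00000000e+00]])}
{'t': 0.1, 'joint_positions': array([-1.33171622e+00,  9.17888108e-02,  1.23175088e+00, -2.98371381e-06,
        1.81980031e+00, -5.66889709e-02]), 'dq': array([ 4.02890155e-04, -8.08066390e-04, -4.16306301e-03, -1.57329291e-03,
        6.03460064e-05, -1.89849608e-03]), 'effort': array([ 3.06310212e-03, -4.60217714e+01, -4.19218540e+01,  6.22714765e-05,
        1.06407047e-02,  6.50011671e-06]), 'position': array([ 174.83024235, -573.70453277,  230.26903562]), 'orientation': array([[ 9.56578492e-01,  2.91474554e-01, -4.16598618e-04],
       [ 2.91474836e-01, -9.56576991e-01,  1.69696799e-03],
       [ 9.61143359e-05, -1.74471110e-03, -9.99998473e-01]]), 'contact_force': array([-0.09368784, -0.89656241,  0.26043761]), 'wrist_torque': array([ 0.00356818, -0.03193302,  0.00762934]), 'finger_force': 0.0, 'finger_gap': 85.34373912099637}
```

View pics/top0.png

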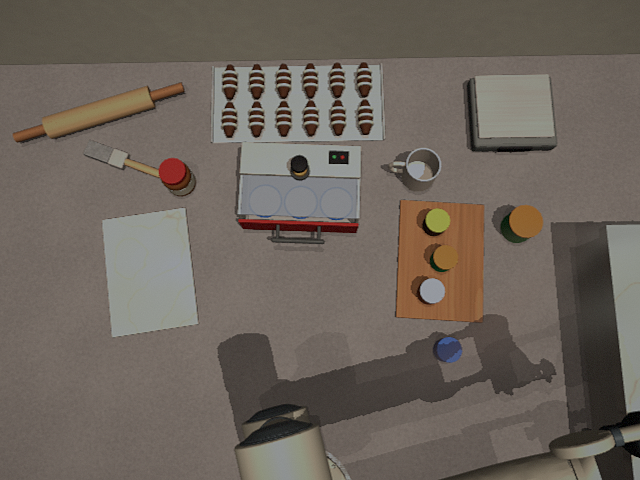

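View pics/scene0.png

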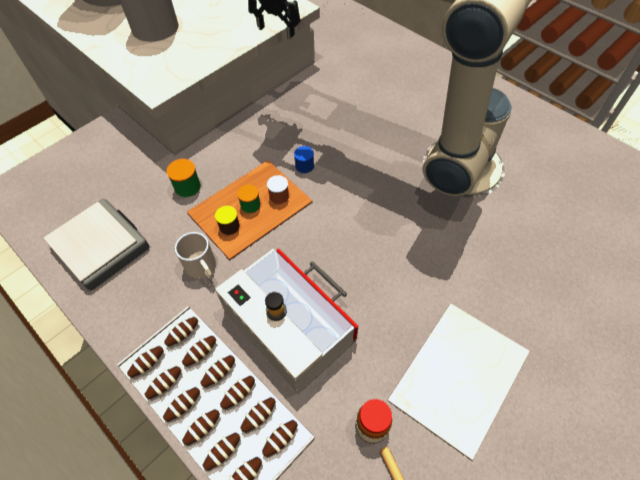

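The top view shows the board with three pots: yellow lid (437,221), orange lid (444,258) and white lid (432,291). The look-alikes are the big orange-lid pot at (522,222) and the blue pot at (448,349). The press front is at (300,228), the knob at (299,165), the slab at (150,272), the jar at (174,170) and the mug at (423,168).

```bash
cat > h.py <<'E'
from plant import r
import numpy as np, cv2
def ray(n,uv):
    c=r.get_calibration(n); f=240/np.tan(np.radians(c["fov_y"]/2)); P=c["pose"]
    d=P[:3,:3]@np.array([(uv[0]-c["cx"])/f,-(uv[1]-c["cy"])/f,-1]); return P[:3,3],d
def plane(n,uv,z):
    o,d=ray(n,uv); return o+d*(z-o[2])/d[2]
def tri(uvs,uvt):
    o1,d1=ray("scene",uvs);o2,d2=ray("top",uvt)
    s=np.linalg.lstsq(np.c_[d1,-d2],o2-o1,rcond=None)[0]; a,b=o1+s[0]*d1,o2+s[1]*d2
    return (a+b)/2,np.linalg.norm(a-b)
def proj(n,p):
    c=r.get_calibration(n); f=240/np.tan(np.radians(c["fov_y"]/2)); P=c["pose"]
    q=P[:3,:3].T@(np.array(p,float)-P[:3,3]); return np.array([c["cx"]-f*q[0]/q[2],c["cy"]+f*q[1]/q[2]])
def blobs(im,lo,hi,amin=60):
    m=cv2.inRange(cv2.cvtColor(im,cv2.COLOR_BGR2HSV),lo,hi)
    m=cv2.morphologyEx(m,cv2.MORPH_OPEN,np.ones((3,3),np.uint8))
    out=[]
    for c in cv2.findContours(m,cv2.RETR_EXTERNAL,cv2.CHAIN_APPROX_NONE)[0]:
        if cv2.contourArea(c)>amin: out.append((c,cv2.minAreaRect(c),cv2.contourArea(c)))
    return out
def go(x,y,z,ydir=None):
    """remaining shift in tool axes, yaw about tool z (deg) so that tool y || ydir(deg, world, mod 180)"""
    s=r.state();R=s["orientation"];p=s["position"]
    print("at",p.round(1),"F",s["contact_force"].round(1),"gap",round(s["finger_gap"],1),"t",round(s["t"],2),"q6",s["joint_positions"][5].round(2))
    a=0.
    if ydir is not None:
        cur=np.degrees(np.arctan2(R[1,1],R[0,1])); a=(ydir-cur+90)%180-90
    print("shift",(R.T@(np.array([x,y,z])-p)).round(1),"turn tool z",round(-a,2), "tilt",(R[:2,2]*57.3).round(2))
E
python3 - <<'E'
from h import *
t=cv2.imread("pics/top0.png");s=cv2.imread("pics/scene0.png")
def near(bl,uv,r0=25): return [b for b in bl if np.hypot(b[1][0][0]-uv[0],b[1][0][1]-uv[1])<r0]
# lids: circle of lid pixels
for nm,lo,hi,uv,z in(("yel",(22,120,80),(40,255,255),(437,221),63),("ora",(8,130,80),(21,255,255),(444,258),63),("whi",(90,0,110),(150,70,255),(432,291),63),("jar",(0,150,60),(6,255,255),(172,170),100)):
    for b in near(blobs(t,lo,hi),uv): 
        c,rad=cv2.minEnclosingCircle(b[0]); print(nm,np.round(c,1),round(rad,1),b[2],plane("top",c,z).round(1))
for nm,lo,hi in(("red front",(0,150,60),(8,255,255)),("slab",(0,0,130),(180,60,255)),("board",(5,60,60),(18,200,255))):
    for b in blobs(t,lo,hi,400): print(nm,np.round(b[1][0],0),np.round(b[1][1],0),round(b[1][2],1),cv2.boxPoints(b[1]).round(0).tolist() if b[2]<15000 else '')
cv2.imwrite("pics/crop1.png",cv2.resize(t[130:330,215:555],None,fx=2.35,fy=2.35,interpolation=cv2.INTER_CUBIC))
E
```

```text
yel [437.4 219.7] 12.4 431.5 [ 609.2 -318.5   63. ]
ora [439.  260.5] 71.4 9744.0 [ 515.3 -317.1   63. ]
whi [432.  290.3] 12.5 434.5 [ 448.5 -298.    63. ]
jar [172. 171.] 13.6 513.0 [723.8 280.4 100. ]
red front [172. 170.] [25. 26.] 90.0 [[159.0, 158.0], [185.0, 158.0], [185.0, 183.0], [159.0, 183.0]]
slab [592. 449.] [12. 45.] 73.9 [[568.0, 449.0], [612.0, 436.0], [615.0, 448.0], [572.0, 461.0]]
slab [281. 462.] [50. 72.] 77.6 [[241.0, 446.0], [311.0, 430.0], [322.0, 479.0], [251.0, 494.0]]
slab [432. 290.] [24. 24.] 90.0 [[420.0, 278.0], [444.0, 278.0], [444.0, 302.0], [420.0, 302.0]]
slab [623. 318.] [186.  32.] 90.0 [[607.0, 225.0], [639.0, 225.0], [639.0, 411.0], [607.0, 411.0]]
slab [148. 272.] [120.  87.] 83.7 [[98.0, 217.0], [184.0, 207.0], [198.0, 327.0], [112.0, 336.0]]
slab [301. 196.] [117.  39.] 2.2 [[242.0, 213.0], [243.0, 175.0], [360.0, 179.0], [359.0, 218.0]]
slab [514. 106.] [62. 76.] 88.9 [[476.0, 75.0], [552.0, 74.0], [553.0, 136.0], [477.0, 137.0]]
slab [298. 121.] [112. 168.] 90.0 [[214.0, 65.0], [382.0, 65.0], [382.0, 177.0], [214.0, 177.0]]
board [526. 221.] [32. 34.] 90.0 [[509.0, 205.0], [543.0, 205.0], [543.0, 237.0], [509.0, 237.0]]
board [441. 261.] [ 88. 120.] 2.2 [[395.0, 319.0], [400.0, 199.0], [487.0, 203.0], [483.0, 322.0]]
board [ 94. 104.] [  6. 111.] 73.2 [[41.0, 117.0], [147.0, 85.0], [148.0, 91.0], [42.0, 123.0]]
board [116. 113.] [ 16. 144.] 68.8 [[46.0, 132.0], [180.0, 79.0], [186.0, 94.0], [51.0, 146.0]]
```

View pics/crop1.png

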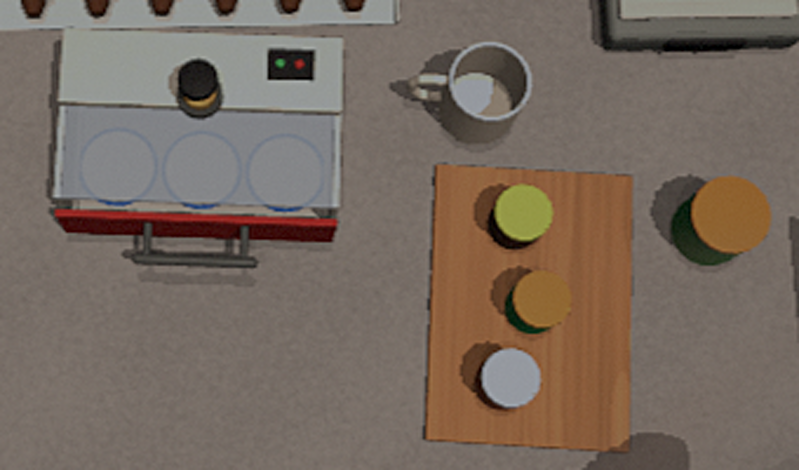

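The crop confirms three targets: yellow lid on a dark body, the smaller orange lid on a green body, and a white lid, which shows terracotta in the scene view. The handle bar runs from crop (130,257) to (256,263), and the knob top is at (198,76).

```bash
python3 - <<'E'
from h import *
C=lambda u,v:(u/2.35+215,v/2.35+130)
t=cv2.imread("pics/top0.png")
P=lambda n,uv,z:print(n,np.round(uv,1),plane("top",uv,z).round(1))
P("orange",C(541,299),63);P("knob",C(198,75),172)
P("hL",C(130,256.5),70);P("hR",C(256,263),70)
P("front back-edge L",C(57,210),86);P("R",C(337,221),86)
P("hous front L",C(57,204),100);P("R",C(339,207),100)
P("rearstep L",C(59,103),114);P("rearstep R",C(342,109),114)
P("back L",C(66,29),114);P("back R",C(343,38),114)
for i,c in enumerate([(118,166),(202,170),(285,172)]):P("ring",C(*c),12)
hsv=cv2.cvtColor(t,cv2.COLOR_BGR2HSV)
m=cv2.inRange(hsv,(170,120,60),(180,255,255))|cv2.inRange(hsv,(0,150,60),(5,255,255)); m[:210]=0
c=max(cv2.findContours(m,0,2)[0],key=cv2.contourArea); b=cv2.minAreaRect(c);print(b)
for q in cv2.boxPoints(b):P("red",q,86)
for q in ((103,218),(184,208),(198,324),(113,336)):P("slab",q,8)
for q in ((400,199),(484,204),(482,321),(396,317)):P("board",q,8)
P("mug",(423,163),90); P("mughandle",(392,168),60)
go(0,0,0,0)
E
```

```text
orange [445.2 257.2] [ 522.5 -331.4   63. ]
knob [299.3 161.9] [716.1  -9.1 172. ]
hL [270.3 239.1] [569.4  61.4  70. ]
hR [323.9 241.9] [561.  -59.3  70. ]
front back-edge L [239.3 219.4] [612.6 129.7  86. ]
R [358.4 224. ] [ 597.3 -136.9   86. ]
hous front L [239.3 216.8] [615.2 127.8 100. ]
R [359.3 218.1] [ 607.7 -138.3  100. ]
rearstep L [240.1 173.8] [710.1 124.8 114. ]
rearstep R [360.5 176.4] [ 699.4 -142.9  114. ]
back L [243.1 142.3] [783.7 118.8 114. ]
back R [361.  146.2] [ 769.8 -146.   114. ]
ring [265.2 200.6] [674.5  78.5  12. ]
ring [301.  202.3] [668.8  -6.6  12. ]
ring [336.3 203.2] [665.2 -90.7  12. ]
((297.39984130859375, 225.23028564453125), (119.1766586303711, 8.82891845703125), 2.101654291152954)
red [237.7 227.5] [594.2 133.   86. ]
red [238.  218.6] [614.4 132.5  86. ]
red [357.1 223. ] [ 599.7 -134.1   86. ]
red [356.8 231.8] [ 579.6 -132.8   86. ]
slab [103 218] [639.7 465.    8. ]
slab [184 208] [660.8 272.7   8. ]
slab [198 324] [385.7 233.2   8. ]
slab [113 336] [361.6 427.6   8. ]
board [400 199] [ 673.9 -243.2    8. ]
board [484 204] [ 658.1 -442.6    8. ]
board [482 321] [ 381.7 -419.1    8. ]
board [396 317] [ 394.1 -222.2    8. ]
mug [423 163] [ 735.8 -287.5   90. ]
mughandle [392 168] [ 734.8 -220.5   60. ]
at [ 174.8 -573.7  230.3] F [-0.1 -0.9  0.3] gap 85.3 t 0.1 q6 -0.06
shift [  -0.  -599.3  231.3] turn tool z -73.05 tilt [-0.02  0.1 ]
```

Request:
{"method": "carry_out", "body": {
  "rows": [36, -29, 0, 0, 0, 0, 0.7, 36, -29, 0, 0, 0, 0, 0.7, 36, -29, 0, 0, 0, 0, 0.7, 36, -29, 0, 0, 0, 0, 0.7, 36, -29, 0, 0, 0, 0, 0.7, 36, -29, 0, 0, 0, 0, 0.7, 36, -29, 0, 0, 0, 0, 0.7, 36, -29, 0, 0, 0, 0, 0.7, 36, -29, 0, 0, 0, 0, 0.7, 36, -29, 0, 0, 0, 0, 0.7]
}}

```text
t: 1.1
position: [435.3, -189.8, 231.0]
orientation: [[0.957, 0.291, -0.0], [0.291, -0.957, 0.0], [-0.0, -0.0, -1.0]]
contact_force: [1.6, 0.2, 0.9]
finger_gap: 25.8
finger_force: 0.0
```

Request:
{"method": "carry_out", "body": {
  "rows": [36, -29, 0, 0, 0, 0, 0.7, 36, -29, 0, 0, 0, 0, 0.7, 36, -29, 0, 0, 0, 0, 0.7, 36, -29, 0, 0, 0, 0, 0.7, 36, -29, 0, 0, 0, 0, 0.7, 0, 0, 0, 0, 0, -8, 0.7, 0, 0, 0, 0, 0, -8, 0.7, 0, 0, 0, 0, 0, -8, 0.7, 0, 0, 0, 0, 0, -8, 0.7]
}}

```text
t: 2.0
position: [564.5, -0.2, 230.5]
orientation: [[0.652, 0.758, -0.001], [0.758, -0.652, 0.0], [-0.001, -0.001, -1.0]]
contact_force: [0.9, -0.7, -0.5]
finger_gap: 25.7
finger_force: 0.0
```

Request:
{"method": "carry_out", "body": {
  "rows": [0, 0, 0, 0, 0, -8, 0.7, 0, 0, 0, 0, 0, -8, 0.7, 0, 0, 0, 0, 0, -8, 0.7, 0, 0, 0, 0, 0, -8, 0.7, 0, 0, 0, 0, 0, -6, 0.7, 0, 0, 0, 0, 0, 0, 0.7, 0, 0, 0, 0, 0, 0, 0.7]
}}

```text
t: 2.7
position: [564.5, -0.4, 230.9]
orientation: [[0.056, 0.998, -0.001], [0.998, -0.056, 0.0], [0.0, -0.001, -1.0]]
contact_force: [-0.2, -0.2, -0.7]
finger_gap: 25.5
finger_force: 0.0
```

```bash
python3 - <<'E'
from h import *
go(565,1,58,-3.15)
for n in("scene","top"): cv2.imwrite(f"pics/{n}1.png",r.grab_frame(n))
E
```

```text
at [ 5.645e+02 -4.000e-01  2.309e+02] F [-0.2 -0.2 -0.7] gap 25.5 t 2.7 q6 -0.0
shift [  1.4   0.5 172.9] turn tool z -0.07 tilt [-0.04  0.  ]
```

Request:
{"method": "carry_out", "body": {
  "rows": [1, 0.5, 30, 0, 0, 0, 0.7, 0, 0, 30, 0, 0, 0, 0.7, 0, 0, 30, 0, 0, 0, 0.7, 0, 0, 30, 0, 0, 0, 0.7, 0, 0, 15, 0, 0, 0, 0.7, 0, 0, 15, 0, 0, 0, 0.7, 0, 0, 12, 0, 0, 0, 0.7, 0, 0, 11, 0, 0, 0, 0.7, 0, 0, 0, 0, 0, 0, 0.7]
}}

```text
t: 3.7
position: [564.6, 0.6, 56.9]
orientation: [[0.053, 0.999, -0.002], [0.999, -0.053, 0.0], [0.0, -0.002, -1.0]]
contact_force: [-0.4, 0.7, -0.5]
finger_gap: 25.5
finger_force: 0.0
```

Request:
{"method": "carry_out", "body": {
  "rows": [0, 0, 0, 0, 0, 0, 1, 0, 0, 0, 0, 0, 0, 1, 0, 0, 0, 0, 0, 0, 1, 0, 0, 0, 0, 0, 0, 1, 0, 0, 0, 0, 0, 0, 1],
  "force": 40
}}

```text
t: 4.2
position: [565.6, 0.5, 59.0]
orientation: [[0.053, 0.999, 0.001], [0.999, -0.053, -0.0], [0.0, 0.001, -1.0]]
contact_force: [-0.4, 0.6, 1.4]
finger_gap: 9.4
finger_force: 39.2
```

Request:
{"method": "carry_out", "body": {
  "rows": [0, -10, 0, 0, 0, 0, 1, 0, -15, 0, 0, 0, 0, 1, 0, -15, 0, 0, 0, 0, 1, 0, -15, 0, 0, 0, 0, 1, 0, -15, 0, 0, 0, 0, 1, 0, -15, 0, 0, 0, 0, 1, 0, -15, 0, 0, 0, 0, 1, 0, -10, 0, 0, 0, 0, 1, 0, 0, 0, 0, 0, 0, 1]
}}

```text
t: 5.1
position: [454.3, 6.6, 58.9]
orientation: [[0.053, 0.999, 0.0], [0.999, -0.053, 0.0], [0.0, 0.0, -1.0]]
contact_force: [-2.9, 0.4, 4.3]
finger_gap: 9.1
finger_force: 40.5
```

Request:
{"method": "carry_out", "body": {
  "rows": [0, -2, 0, 0, 0, 0, 1, 0, -2, 0, 0, 0, 0, 1, 0, 0, 0, 0, 0, 0, 1]
}}

```text
t: 5.4
position: [452.0, 6.7, 58.9]
orientation: [[0.053, 0.999, 0.001], [0.999, -0.053, 0.0], [0.0, 0.001, -1.0]]
contact_force: [0.6, 1.4, 5.7]
finger_gap: 9.1
finger_force: 40.7
```

Request:
{"method": "carry_out", "body": {
  "rows": [0, 0, 0, 0, 0, 0, 0.7, 0, 0, 0, 0, 0, 0, 0.7, 0, 0, -20, 0, 0, 0, 0.7, 0, 0, -30, 0, 0, 0, 0.7, 0, 0, -30, 0, 0, 0, 0.7, 0, 0, -30, 0, 0, 0, 0.7, 0, 0, -30, 0, 0, 0, 0.7, 0, 0, -10, 0, 0, 0, 0.7]
}}

```text
t: 6.2
position: [452.1, 6.4, 211.1]
orientation: [[0.053, 0.999, 0.003], [0.999, -0.053, -0.0], [-0.0, 0.003, -1.0]]
contact_force: [0.6, 0.2, 0.6]
finger_gap: 25.5
finger_force: 0.0
```

Request:
{"method": "carry_out", "body": {
  "rows": [-39.5, 22, 0, 0, 0, 0, 0, -39.5, 22, 0, 0, 0, 0, 0, -39.5, 22, 0, 0, 0, 0, 0, -39.5, 22, 0, 0, 0, 0, 0, -39.5, 22, 0, 0, 0, 0, 0, -39.5, 22, 0, 0, 0, 0, 0, -39.5, 22, 0, 0, 0, 0, 0, -39.5, 20, 0, 0, 0, 0, 0]
}}

```text
t: 7.0
position: [608.5, -319.8, 205.6]
orientation: [[0.053, 0.999, -0.003], [0.999, -0.053, 0.002], [0.002, -0.003, -1.0]]
contact_force: [0.6, -0.5, 1.2]
finger_gap: 85.0
finger_force: 0.0
```

Request:
{"method": "carry_out", "body": {
  "rows": [0, 0, 5, 0, 0, 8.2, 0, 0, 0, 5, 0, 0, 8.2, 0, 0, 0, 5, 0, 0, 8.2, 0, 0, 0, 5, 0, 0, 8.2, 0, 0, 0, 5, 0, 0, 8.2, 0, 0, 0, 5, 0, 0, 8.2, 0, 0, 0, 5, 0, 0, 8.2, 0, 0, 0, 5, 0, 0, 8.2, 0, 0, 0, 5, 0, 0, 8.2, 0, 0, 0, 5, 0, 0, 8.2, 0]
}}

```text
t: 8.0
position: [607.6, -318.0, 155.5]
orientation: [[0.997, 0.08, -0.003], [0.08, -0.997, 0.002], [-0.003, -0.002, -1.0]]
contact_force: [0.3, 0.3, 1.0]
finger_gap: 85.3
finger_force: 0.0
```

```bash
python3 - <<'E'
from h import *
go(609,-318.5,22,-85)
a=r.grab_frame("top");cv2.imwrite("pics/top2.png",a)
b=r.grab_frame("scene");cv2.imwrite("pics/scene2.png",b)
A=cv2.resize(a[120:360,215:535],(800,600),interpolation=cv2.INTER_CUBIC); cv2.imwrite("pics/top2c.png",A)
E
```

```text
at [ 607.6 -318.   155.5] F [0.3 0.3 1. ] gap 85.3 t 8.0 q6 0.96
shift [  1.7   0.8 133.5] turn tool z -0.4 tilt [-0.18  0.09]
```

View pics/top2c.png

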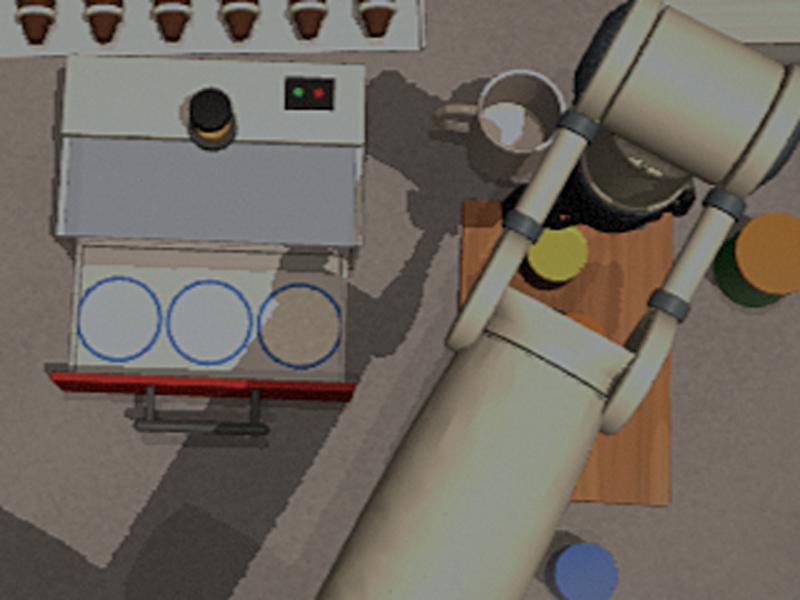

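The drawer is open, with its rings at crop (119.5,319), (209,322.5) and (299.5,325). The yellow pot is still at (557,254).

```bash
python3 - <<'E'
from h import *
C=lambda u,v:(u/2.5+215,v/2.5+120)
for c in((119.5,319),(209,322.5),(299.5,325)):print(plane("top",C(*c),12).round(1))
print(plane("top",C(557,254),63).round(1))
go(607.5,-319,22)
s=cv2.imread("pics/scene0.png")
for p in((609,-318.5,63),(522.5,-331,63),(448.5,-298,63)):print(proj("scene",p).round(1))
for lo,hi in(((22,150,120),(34,255,255)),((5,150,120),(20,255,255)),((0,0,170),(180,60,255))):
    print([ (np.round(cv2.minEnclosingCircle(b[0])[0],1).tolist(),b[2]) for b in blobs(s,lo,hi,80) if 200<b[1][0][0]<300 and 160<b[1][0][1]<240])
E
```

```text
[560.8  84.1  12. ]
[5.561e+02 1.000e-01 1.200e+01]
[552.2 -84.8  12. ]
[ 604.9 -319.2   63. ]
at [ 607.4 -317.8  154.9] F [-0.2  0.1 -0.1] gap 85.3 t 8.1 q6 0.95
shift [  0.6   1.6 132.9] turn tool z -0.0 tilt [-0.25  0.14]
[225.2 214.2]
[247.6 192.2]
[276.8 183.1]
[([225.5, 214.5], 295.5)]
[([249.0, 206.0], 5296.0)]
[([277.0, 183.5], 250.0)]
```

Request:
{"method": "carry_out", "body": {
  "rows": [0, 1, 30, 0, 0, 0, 0, 0, 0, 30, 0, 0, 0, 0, 0, 0, 30, 0, 0, 0, 0, 0, 0, 20, 0, 0, 0, 0, 0, 0, 12, 0, 0, 0, 0, 0, 0, 9, 0, 0, 0, 0, 0, 0, 0, 0, 0, 0, 0]
}}

```text
t: 8.8
position: [607.9, -318.9, 26.0]
orientation: [[0.996, 0.088, -0.002], [0.088, -0.996, 0.001], [-0.002, -0.001, -1.0]]
contact_force: [0.3, -0.4, -0.1]
finger_gap: 85.2
finger_force: 0.0
```

Request:
{"method": "carry_out", "body": {
  "rows": [0, 0, 0, 0, 0, 0, 0.6, 0, 0, 0, 0, 0, 0, 0.6, 0, 0, 0, 0, 0, 0, 0.6, 0, 0, 0, 0, 0, 0, 0.6, 0, 0, 0, 0, 0, 0, 0.6],
  "force": 30
}}

```text
t: 9.3
position: [609.2, -319.7, 29.3]
orientation: [[0.996, 0.086, 0.003], [0.086, -0.996, -0.002], [0.002, 0.002, -1.0]]
contact_force: [-1.0, 0.9, 6.3]
finger_gap: 54.4
finger_force: 31.2
```

Request:
{"method": "carry_out", "body": {
  "rows": [0, 0, -10, 0, 0, 0, 0.6, 0, 0, -25, 0, 0, 0, 0.6, 0, 0, -25, 0, 0, 0, 0.6, 0, 0, -25, 0, 0, 0, 0.6, 0, 0, -25, 0, 0, 0, 0.6, 0, 0, 0, 0, 0, 0, 0.6]
}}

```text
t: 9.9
position: [609.9, -320.1, 142.6]
orientation: [[0.996, 0.086, 0.007], [0.086, -0.996, -0.004], [0.006, 0.004, -1.0]]
contact_force: [0.3, 0.3, -0.3]
finger_gap: 54.5
finger_force: 32.0
```

Request:
{"method": "carry_out", "body": {
  "rows": [-1, -20, 0, 0, 0, 0, 0.6, -1, -45, 0, 0, 0, 0, 0.6, -1, -45, 0, 0, 0, 0, 0.6, -1, -45, 0, 0, 0, 0, 0.6, -1, -45, 0, 0, 0, 0, 0.6, -1, -45, 0, 0, 0, 0, 0.6, -1, -45, 0, 0, 0, 0, 0.6, -1, -45, 0, 0, 0, 0, 0.6, -2, -45, 0, 0, 0, 0, 0.6, -3, -27, 0, 0, 0, 0, 0.6]
}}

```text
t: 10.9
position: [559.0, 88.2, 135.4]
orientation: [[0.996, 0.089, -0.002], [0.089, -0.996, 0.001], [-0.002, -0.001, -1.0]]
contact_force: [0.5, 0.4, -1.3]
finger_gap: 54.5
finger_force: 32.1
```

Request:
{"method": "carry_out", "body": {
  "rows": [0, 0, 0, 0, 0, -8.2, 0.6, 0, 0, 0, 0, 0, -8.2, 0.6, 0, 0, 0, 0, 0, -8.2, 0.6, 0, 0, 0, 0, 0, -8.2, 0.6, 0, 0, 0, 0, 0, -8.2, 0.6, 0, 0, 0, 0, 0, -8.2, 0.6, 0, 0, 0, 0, 0, -8.2, 0.6, 0, 0, 0, 0, 0, -8.2, 0.6, 0, 0, 0, 0, 0, -8.2, 0.6, 0, 0, 0, 0, 0, -8.2, 0.6]
}}

```text
t: 11.9
position: [559.6, 85.1, 135.3]
orientation: [[0.047, 0.999, -0.003], [0.999, -0.047, -0.0], [-0.0, -0.003, -1.0]]
contact_force: [0.1, 0.2, -1.3]
finger_gap: 54.3
finger_force: 32.1
```

```bash
python3 - <<'E'
from h import *
a=r.grab_frame("top");cv2.imwrite("pics/top3.png",a)
b=r.grab_frame("scene");cv2.imwrite("pics/scene3.png",b)
go(561,85,33,-3.15)
cv2.imwrite("pics/scene3c.png",cv2.resize(b[200:440,180:500],(800,600),interpolation=cv2.INTER_CUBIC))
E
```

```text
at [559.7  85.1 135.5] F [-1.1  0.5 -0.9] gap 54.2 t 12.0 q6 0.14
shift [ -0.    1.6 102.5] turn tool z 0.17 tilt [-0.14 -0.01]
```

View pics/scene3c.png

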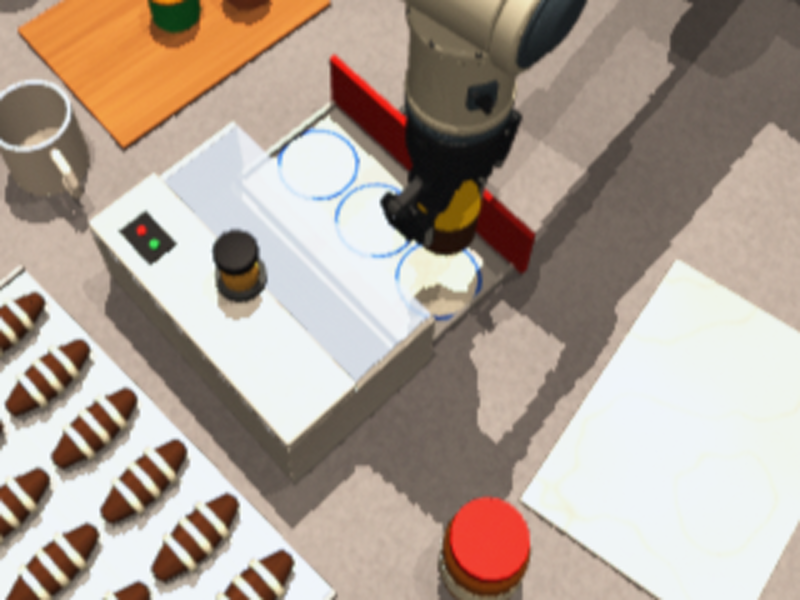

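The scene view shows the yellow pot held upright at crop (455,220), above the left ring at (438,282).

Request:
{"method": "carry_out", "body": {
  "rows": [0, 1.5, 30, 0, 0, 0, 0.6, 0, 0, 30, 0, 0, 0, 0.6, 0, 0, 20, 0, 0, 0, 0.6, 0, 0, 10, 0, 0, 0, 0.6, 0, 0, 8, 0, 0, 0, 0.6, 0, 0, 3, 0, 0, 0, 0.6, 0, 0, 0, 0, 0, 0, 0.6, 0, 0, 0, 0, 0, 0, 0.6]
}}

```text
t: 12.8
position: [557.5, 85.5, 34.1]
orientation: [[0.056, 0.998, -0.011], [0.998, -0.056, 0.0], [-0.001, -0.011, -1.0]]
contact_force: [-16.2, 0.3, -0.7]
finger_gap: 53.8
finger_force: 38.7
```

```bash
python3 -c "
from h import *
go(561,85,33,-3.15)"
```

```text
at [557.5  85.5  34.1] F [-16.2   0.3  -0.7] gap 53.8 t 12.8 q6 0.15
shift [-0.3  3.5  1.1] turn tool z -0.04 tilt [-0.62  0.01]
```

```bash
python3 - <<'E'
from h import *
b=r.grab_frame("scene");a=r.grab_frame("top")
cv2.imwrite("pics/s4.png",np.hstack([cv2.resize(b[220:380,220:420],(500,400),interpolation=cv2.INTER_CUBIC),cv2.resize(a[150:270,220:310],(300,400),interpolation=cv2.INTER_CUBIC)]))
E
```

```text
(no output)
```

View pics/s4.png

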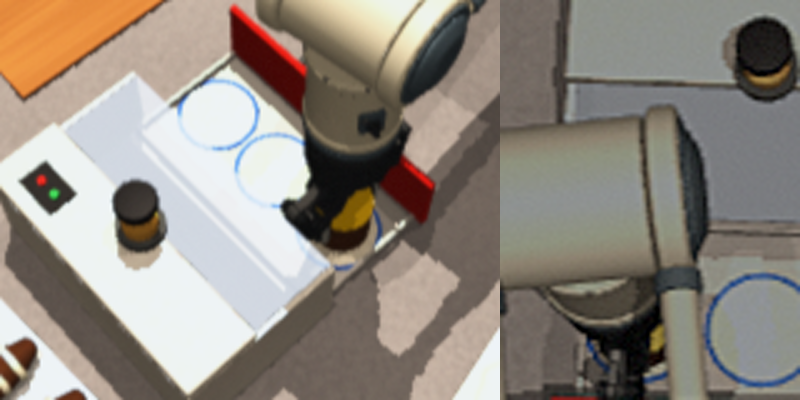

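The gripper's knuckle touches the housing edge on its +x side. I'll lift, turn to close along y, and lower again.

Request:
{"method": "carry_out", "body": {
  "rows": [0, 0, -20, 0, 0, 0, 0.6, 0, 0, -20, 0, 0, 0, 0.6, 0, 0, 0, 0, 0, 8.5, 0.6, 0, 0, 0, 0, 0, 8.5, 0.6, 0, 0, 0, 0, 0, 8.5, 0.6, 0, 0, 0, 0, 0, 8.5, 0.6, 0, 0, 0, 0, 0, 8.5, 0.6, 0, 0, 0, 0, 0, 8.5, 0.6]
}}

```text
t: 13.7
position: [562.0, 85.1, 76.5]
orientation: [[0.815, 0.58, 0.0], [0.58, -0.815, 0.0], [0.0, 0.0, -1.0]]
contact_force: [0.2, -0.2, -0.3]
finger_gap: 54.0
finger_force: 38.4
```

Request:
{"method": "carry_out", "body": {
  "rows": [0, 0, 0, 0, 0, 8.5, 0.6, 0, 0, 0, 0, 0, 8.5, 0.6, 0, 0, 0, 0, 0, 8.5, 0.6, 0, 0, 0, 0, 0, 8.5, 0.6, 0, 0, 0, 0, 0, 5, 0.6, 0, 0, 0, 0, 0, 0, 0.6]
}}

```text
t: 14.3
position: [561.9, 85.1, 76.4]
orientation: [[0.998, -0.056, 0.0], [-0.056, -0.998, 0.0], [0.0, -0.0, -1.0]]
contact_force: [-0.2, 0.3, -0.8]
finger_gap: 54.1
finger_force: 38.4
```

```bash
python3 -c "
from h import *
go(561,85,33,-93.15)"
```

```text
at [561.9  85.1  76.4] F [-0.2  0.3 -0.8] gap 54.1 t 14.3 q6 1.72
shift [-0.9  0.1 43.4] turn tool z -0.07 tilt [0.02 0.  ]
```

Request:
{"method": "carry_out", "body": {
  "rows": [-1, 0, 20, 0, 0, 0, 0.6, 0, 0, 12, 0, 0, 0, 0.6, 0, 0, 8, 0, 0, 0, 0.6, 0, 0, 3, 0, 0, 0, 0.6, 0, 0, 0, 0, 0, 0, 0.6]
}}

```text
t: 14.8
position: [561.1, 85.1, 33.6]
orientation: [[0.999, -0.053, 0.0], [-0.053, -0.999, -0.0], [0.0, -0.0, -1.0]]
contact_force: [0.5, 0.3, -0.2]
finger_gap: 53.8
finger_force: 38.5
```

Request:
{"method": "carry_out", "body": {
  "rows": [0, 0, 0, 0, 0, 0, 0.24, 0, 0, 0, 0, 0, 0, 0.24, 0, 0, 0, 0, 0, 0, 0.24, 0, 0, -10, 0, 0, 0, 0.24, 0, 0, -30, 0, 0, 0, 0.24, 0, 0, -30, 0, 0, 0, 0.24, 0, 0, -30, 0, 0, 0, 0.24]
}}

```text
t: 15.5
position: [560.8, 85.1, 135.3]
orientation: [[0.999, -0.053, 0.001], [-0.053, -0.999, 0.0], [0.001, -0.0, -1.0]]
contact_force: [1.0, 0.7, -0.4]
finger_gap: 65.1
finger_force: 0.0
```

```bash
python3 -c "
from h import *
go(522.5,-331,130,-93.15)"
```

```text
at [560.8  85.1 135.3] F [ 1.   0.7 -0.4] gap 65.1 t 15.5 q6 1.71
shift [-16.1 417.6   5.2] turn tool z 0.1 tilt [0.03 0.  ]
```

Request:
{"method": "carry_out", "body": {
  "rows": [-1, 27, 0, 0, 0, 0, 0.24, -1, 45, 0, 0, 0, 0, 0.24, -1, 45, 0, 0, 0, 0, 0, -1, 45, 0, 0, 0, 0, 0, -2, 45, 0, 0, 0, 0, 0, -2, 45, 0, 0, 0, 0, 0, -2, 45, 0, 0, 0, 0, 0, -2, 45, 0, 0, 0, 0, 0, -2, 45, 0, 0, 0, 0, 0, -2, 30, 0, 0, 0, 0, 0]
}}

```text
t: 16.5
position: [521.9, -333.5, 134.1]
orientation: [[0.998, -0.055, 0.001], [-0.055, -0.998, -0.001], [0.001, 0.001, -1.0]]
contact_force: [-0.1, 1.4, -0.7]
finger_gap: 85.1
finger_force: 0.0
```

```bash
cat >> h.py <<'E'
def look(tag):
    a=r.grab_frame("top");b=r.grab_frame("scene")
    cv2.imwrite(f"pics/t{tag}.png",a);cv2.imwrite(f"pics/s{tag}.png",b)
    # whole lid discs: yellow/orange by saturation, lid height lines given by caller
    for nm,im in(("top",a),("scene",b)):
        V=120 if nm=="scene" else 70
        for c,lo,hi in(("yellow",(22,140,V),(40,255,255)),("orange",(5,200 if nm=="scene" else 150,V),(21,255,255)),("white",(0,0,190 if nm=="scene" else 130),(180,60,255))):
            for b_ in blobs(im,lo,hi,120):
                (u,v),rad=cv2.minEnclosingCircle(b_[0])
                if rad<17 and b_[2]>0.6*np.pi*rad**2: print(nm,c,round(u,1),round(v,1),"r",round(rad,1),"z63",plane(nm,(u,v),63)[:2].round(1),"z67",plane(nm,(u,v),67)[:2].round(1))
    return a,b
E
python3 - <<'E'
from h import *
a,b=look("5")
go(522.5,-331,22,-93.15)
cv2.imwrite("pics/s5c.png",cv2.resize(b[130:370,170:490],(800,600),interpolation=cv2.INTER_CUBIC))
E
```

```text
top orange 448.0 261.5 r 11.0 z63 [ 512.7 -337.1] z67 [ 512.1 -336.3]
top white 298.3 248.3 r 15.8 z63 [548.5  -1.1] z67 [547.8  -1.3]
top white 117.5 158.0 r 9.9 z63 [769.5 418. ] z67 [768.2 416.6]
scene yellow 356.1 301.3 r 12.1 z63 [559.7  85.3] z67 [561.2  86.4]
scene orange 247.5 193.0 r 10.9 z63 [ 524.4 -329.3] z67 [ 526.  -326.5]
scene orange 180.5 169.8 r 13.8 z63 [ 597.7 -522.4] z67 [ 599.1 -518.8]
scene white 429.5 197.7 r 8.1 z63 [208.6  24.9] z67 [211.6  26.2]
scene white 277.0 183.5 r 10.1 z63 [ 449.  -296.6] z67 [ 451.  -293.9]
at [ 521.4 -334.4  133.7] F [-0.4  0.8 -0.2] gap 85.8 t 16.6 q6 1.0
shift [  0.9  -3.6 111.7] turn tool z -0.17 tilt [-0.01 -0.08]
```

View pics/s5c.png

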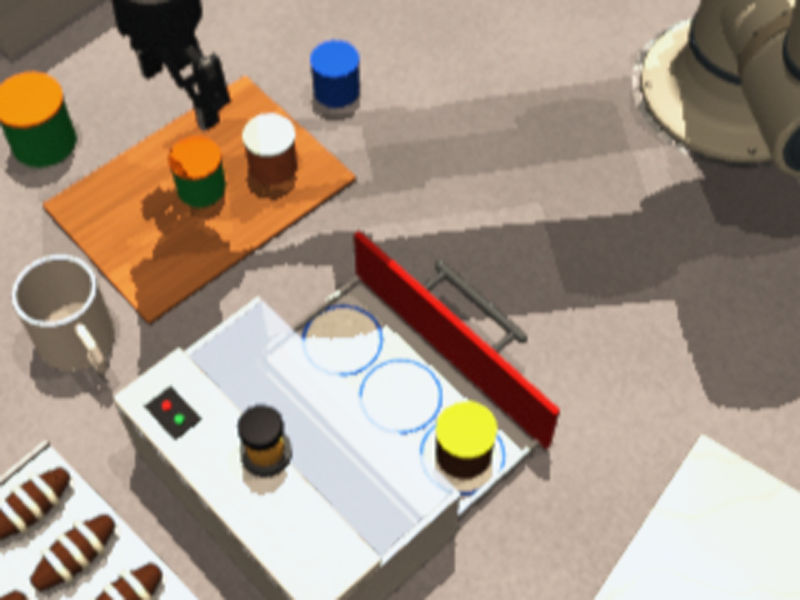

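The yellow pot stands on the left ring at crop (465,430). The orange pot at (197,165) and the white pot at (269,135) are unmoved.

Request:
{"method": "carry_out", "body": {
  "rows": [2, -4, 25, 0, 0, 0, 0, 0, 0, 30, 0, 0, 0, 0, 0, 0, 30, 0, 0, 0, 0, 0, 0, 14, 0, 0, 0, 0, 0, 0, 8, 0, 0, 0, 0, 0, 0, 0, 0, 0, 0, 0]
}}

```text
t: 17.2
position: [524.9, -326.0, 26.1]
orientation: [[0.999, -0.053, -0.001], [-0.053, -0.999, 0.001], [-0.001, -0.001, -1.0]]
contact_force: [0.3, 0.3, -0.2]
finger_gap: 85.5
finger_force: 0.0
```

Request:
{"method": "carry_out", "body": {
  "rows": [0, 0, 0, 0, 0, 0, 0.6, 0, 0, 0, 0, 0, 0, 0.6, 0, 0, 0, 0, 0, 0, 0.6, 0, 0, 0, 0, 0, 0, 0.6, 0, 0, -10, 0, 0, 0, 0.6, 0, 0, -25, 0, 0, 0, 0.6, 0, 0, -30, 0, 0, 0, 0.6, 0, 0, -30, 0, 0, 0, 0.6, 0, 0, -10, 0, 0, 0, 0.6]
}}

```text
t: 18.1
position: [526.1, -327.4, 136.1]
orientation: [[0.999, -0.053, 0.005], [-0.053, -0.999, -0.004], [0.005, 0.003, -1.0]]
contact_force: [0.7, 0.1, -0.9]
finger_gap: 54.5
finger_force: 31.8
```

```bash
python3 -c "
from h import *
go(556.5,0.5,33,-93.15)"
```

```text
at [ 526.1 -327.4  136.1] F [ 0.7  0.1 -0.9] gap 54.5 t 18.1 q6 1.01
shift [  12.4 -329.4  102. ] turn tool z 0.1 tilt [ 0.3  -0.21]
```

Request:
{"method": "carry_out", "body": {
  "rows": [2, -20, 0, 0, 0, 0, 0.6, 2, -42, 0, 0, 0, 0, 0.6, 2, -42, 0, 0, 0, 0, 0.6, 2, -42, 0, 0, 0, 0, 0.6, 2, -42, 0, 0, 0, 0, 0.6, 1, -42, 0, 0, 0, 0, 0.6, 1, -42, 0, 0, 0, 0, 0.6, 0, -38, 0, 0, 0, 0, 0.6, 0, -19, 0, 0, 0, 0, 0.6, 0, 0, 0, 0, 0, 0, 0.6]
}}

```text
t: 19.1
position: [553.2, 5.0, 129.2]
orientation: [[0.999, -0.049, -0.003], [-0.049, -0.999, 0.001], [-0.003, -0.001, -1.0]]
contact_force: [-0.8, 0.2, -1.2]
finger_gap: 54.6
finger_force: 31.9
```

```bash
python3 -c "
from h import *
go(556.5,0.5,33,-93.15)"
```

```text
at [553.2   5.  129.2] F [-0.8  0.2 -1.2] gap 54.6 t 19.1 q6 1.57
shift [ 3.9  4.5 96.2] turn tool z 0.35 tilt [-0.18  0.08]
```

Request:
{"method": "carry_out", "body": {
  "rows": [0, 0, 25, 0, 0, 0, 0.6, 0, 0, 20, 0, 0, 0, 0.6, 0, 0, 10, 0, 0, 0, 0.6, 0, 0, 0, 0, 0, 0, 0.6]
}}

```text
t: 19.5
position: [552.6, 1.1, 73.4]
orientation: [[0.999, -0.054, -0.005], [-0.054, -0.999, 0.0], [-0.005, 0.0, -1.0]]
contact_force: [-0.3, -0.1, -0.7]
finger_gap: 54.7
finger_force: 31.9
```

```bash
python3 -c "
from h import *
go(556.5,0.5,33,-93.15)"
```

```text
at [552.6   1.1  73.4] F [-0.3 -0.1 -0.7] gap 54.7 t 19.5 q6 1.57
shift [ 4.1  0.4 40.4] turn tool z 0.07 tilt [-0.29  0.01]
```

Lower and release, then go on to the white pot at (449.5,-297).

Request:
{"method": "carry_out", "body": {
  "rows": [3, 0, 18, 0, 0, 0, 0.6, 1, 0, 12, 0, 0, 0, 0.6, 0, 0, 8, 0, 0, 0, 0.6, 0, 0, 3, 0, 0, 0, 0.6, 0, 0, 0, 0, 0, 0, 0.6, 0, 0, 0, 0, 0, 0, 0.6]
}}

```text
t: 20.1
position: [558.7, 1.1, 36.0]
orientation: [[0.999, -0.053, 0.001], [-0.053, -0.999, -0.0], [0.001, -0.0, -1.0]]
contact_force: [-1.3, -0.7, -0.3]
finger_gap: 54.2
finger_force: 31.9
```

Request:
{"method": "carry_out", "body": {
  "rows": [0, 0, 0, 0, 0, 0, 0.24, 0, 0, 0, 0, 0, 0, 0.24, 0, 0, 0, 0, 0, 0, 0.24, 0, 0, -10, 0, 0, 0, 0.24, 0, 0, -30, 0, 0, 0, 0.24, 0, 0, -30, 0, 0, 0, 0.24, 0, 0, -30, 0, 0, 0, 0.24]
}}

```text
t: 20.8
position: [558.3, 1.1, 137.2]
orientation: [[0.999, -0.053, 0.001], [-0.053, -0.999, -0.0], [0.001, -0.0, -1.0]]
contact_force: [0.7, -0.3, 0.3]
finger_gap: 65.0
finger_force: 0.0
```

```bash
python3 -c "
from h import *
go(449.5,-297,22,-93.15)"
```

```text
at [558.3   1.1 137.2] F [ 0.7 -0.3  0.3] gap 65.0 t 20.8 q6 1.57
shift [-92.8 303.5 115.2] turn tool z 0.1 tilt [ 0.03 -0.  ]
```

Request:
{"method": "carry_out", "body": {
  "rows": [-10, 33, 0, 0, 0, 0, 0.24, -10, 33, 0, 0, 0, 0, 0.24, -10, 33, 0, 0, 0, 0, 0, -10, 34, 0, 0, 0, 0, 0, -10, 34, 0, 0, 0, 0, 0, -10, 34, 0, 0, 0, 0, 0, -11, 34, 0, 0, 0, 0, 0, -11, 34, 0, 0, 0, 0, 0, -11, 34, 0, 0, 0, 0, 0, 0, 0, 0, 0, 0, 0, 0]
}}

```text
t: 21.8
position: [447.7, -300.0, 136.1]
orientation: [[0.998, -0.058, -0.0], [-0.058, -0.998, -0.002], [-0.0, 0.002, -1.0]]
contact_force: [0.1, 0.2, 0.0]
finger_gap: 85.4
finger_force: 0.0
```

```bash
python3 - <<'E'
from h import *
a,b=look("6")
go(449.5,-297,25,-93.15)
E
```

```text
top orange 296.9 245.0 r 12.2 z63 [556.2   1.9] z67 [555.5   1.7]
top orange 525.1 221.2 r 17.0 z63 [ 602.3 -517.6] z67 [ 601.4 -516.2]
top white 334.4 249.2 r 15.6 z63 [545.1 -82.6] z67 [544.4 -82.5]
top white 117.5 158.0 r 9.9 z63 [769.5 418. ] z67 [768.2 416.6]
scene yellow 356.1 301.3 r 12.1 z63 [559.7  85.3] z67 [561.2  86.4]
scene orange 330.5 278.0 r 11.2 z63 [556.6   2.2] z67 [558.1   3.7]
scene orange 180.5 169.5 r 13.7 z63 [ 596.9 -523.3] z67 [ 598.3 -519.7]
scene white 277.8 182.5 r 9.5 z63 [ 445.1 -297.5] z67 [ 447.2 -294.8]
at [ 449.2 -296.9  136. ] F [-0.   0.  -0.3] gap 85.0 t 21.9 q6 0.98
shift [2.00e-01 1.00e-01 1.11e+02] turn tool z -0.01 tilt [0.04 0.01]
```

Request:
{"method": "carry_out", "body": {
  "rows": [0, 0, 25, 0, 0, 0, 0, 0, 0, 30, 0, 0, 0, 0, 0, 0, 30, 0, 0, 0, 0, 0, 0, 14, 0, 0, 0, 0, 0, 0, 10, 0, 0, 0, 0, 0, 0, 0, 0, 0, 0, 0]
}}

```text
t: 22.5
position: [449.3, -295.7, 25.7]
orientation: [[0.999, -0.052, -0.001], [-0.052, -0.999, 0.001], [-0.001, -0.001, -1.0]]
contact_force: [-0.1, -0.3, -0.1]
finger_gap: 85.2
finger_force: 0.0
```

Request:
{"method": "carry_out", "body": {
  "rows": [0, 0, 0, 0, 0, 0, 0.6, 0, 0, 0, 0, 0, 0, 0.6, 0, 0, 0, 0, 0, 0, 0.6, 0, 0, 0, 0, 0, 0, 0.6, 0, 0, -10, 0, 0, 0, 0.6, 0, 0, -25, 0, 0, 0, 0.6, 0, 0, -30, 0, 0, 0, 0.6, 0, 0, -30, 0, 0, 0, 0.6, 0, 0, -10, 0, 0, 0, 0.6, 0, 0, 0, 0, 0, 0, 0.6]
}}

```text
t: 23.5
position: [450.1, -297.1, 133.3]
orientation: [[0.999, -0.053, 0.003], [-0.053, -0.999, -0.002], [0.003, 0.002, -1.0]]
contact_force: [-0.1, -0.2, -1.5]
finger_gap: 54.5
finger_force: 31.9
```

```bash
python3 -c "
from h import *
go(552,-84.5,34,-93.15)"
```

```text
at [ 450.1 -297.1  133.3] F [-0.1 -0.2 -1.5] gap 54.5 t 23.5 q6 0.98
shift [  90.1 -218.    99.1] turn tool z 0.09 tilt [ 0.17 -0.13]
```

Request:
{"method": "carry_out", "body": {
  "rows": [11, -27, 0, 0, 0, 0, 0.6, 11, -27, 0, 0, 0, 0, 0.6, 11, -27, 0, 0, 0, 0, 0.6, 11, -27, 0, 0, 0, 0, 0.6, 11, -27, 0, 0, 0, 0, 0.6, 11, -27, 0, 0, 0, 0, 0.6, 11, -27, 0, 0, 0, 0, 0.6, 12, -29, 0, 0, 0, 0, 0.6, 0, 0, 25, 0, 0, 0, 0.6, 0, 0, 25, 0, 0, 0, 0.6]
}}

```text
t: 24.5
position: [549.6, -82.3, 78.9]
orientation: [[0.999, -0.051, -0.001], [-0.051, -0.999, 0.0], [-0.001, -0.0, -1.0]]
contact_force: [-0.3, -1.0, -0.7]
finger_gap: 54.5
finger_force: 32.1
```

Request:
{"method": "carry_out", "body": {
  "rows": [0, 0, 10, 0, 0, 0, 0.6, 0, 0, 0, 0, 0, 0, 0.6]
}}

```text
t: 24.7
position: [547.8, -83.2, 67.6]
orientation: [[0.999, -0.053, -0.006], [-0.053, -0.999, 0.001], [-0.006, -0.001, -1.0]]
contact_force: [-0.9, 0.6, -0.5]
finger_gap: 54.5
finger_force: 32.1
```

```bash
python3 -c "
from h import *
go(552,-84.5,34,-93.15)"
```

```text
at [547.8 -83.2  67.6] F [-0.9  0.6 -0.5] gap 54.5 t 24.7 q6 1.41
shift [ 4.5  1.2 33.5] turn tool z 0.09 tilt [-0.37  0.08]
```

Request:
{"method": "carry_out", "body": {
  "rows": [2, 1, 12, 0, 0, 0, 0.6, 0, 0, 11, 0, 0, 0, 0.6, 0, 0, 7, 0, 0, 0, 0.6, 0, 0, 3, 0, 0, 0, 0.6, 0, 0, 0, 0, 0, 0, 0.6, 0, 0, 0, 0, 0, 0, 0.6]
}}

```text
t: 25.3
position: [552.0, -84.7, 38.7]
orientation: [[0.999, -0.053, 0.001], [-0.053, -0.999, -0.0], [0.001, 0.0, -1.0]]
contact_force: [0.3, -0.3, -1.4]
finger_gap: 54.3
finger_force: 32.1
```

Request:
{"method": "carry_out", "body": {
  "rows": [0, 0, 0, 0, 0, 0, 0.24, 0, 0, 0, 0, 0, 0, 0.24, 0, 0, 0, 0, 0, 0, 0.24, 0, 0, -10, 0, 0, 0, 0.24, 0, 0, -30, 0, 0, 0, 0.24, 0, 0, -30, 0, 0, 0, 0.24, 0, 0, -30, 0, 0, 0, 0.24, 0, 0, -20, 0, 0, 0, 0.24]
}}

```text
t: 26.1
position: [552.5, -84.8, 162.1]
orientation: [[0.999, -0.053, 0.004], [-0.053, -0.999, -0.001], [0.004, 0.001, -1.0]]
contact_force: [0.4, 0.3, -0.2]
finger_gap: 64.7
finger_force: 0.0
```

```bash
python3 -c "
from h import *
go(400,9.7,155,-3.15)
look('7')"
```

```text
at [552.5 -84.8 162.1] F [ 0.4  0.3 -0.2] gap 64.7 t 26.1 q6 1.41
shift [-157.3  -86.2    6.5] turn tool z -89.9 tilt [ 0.23 -0.05]
top orange 525.1 221.2 r 17.0 z63 [ 602.3 -517.6] z67 [ 601.4 -516.2]
top white 117.5 158.0 r 9.9 z63 [769.5 418. ] z67 [768.2 416.6]
scene yellow 356.4 301.6 r 11.9 z63 [559.9  86.2] z67 [561.5  87.4]
scene orange 330.5 278.0 r 11.2 z63 [556.6   2.2] z67 [558.1   3.7]
scene orange 180.5 169.8 r 13.8 z63 [ 597.7 -522.4] z67 [ 599.1 -518.8]
scene white 306.5 254.0 r 11.7 z63 [549.2 -84.7] z67 [550.8 -82.9]
```

Request:
{"method": "carry_out", "body": {
  "rows": [-26, -21.5, 0, 0, 0, 0, 0.7, -26, -21.5, 0, 0, 0, 0, 0.7, -26, -21.5, 0, 0, 0, 0, 0.7, -26, -21.5, 0, 0, 0, 0, 0.7, 0, 0, 0, 0, 0, -8.2, 0.7, 0, 0, 0, 0, 0, -8.2, 0.7, 0, 0, 0, 0, 0, -8.2, 0.7, 0, 0, 0, 0, 0, -8.2, 0.7, 0, 0, 0, 0, 0, -8.2, 0.7, 0, 0, 0, 0, 0, -8.2, 0.7]
}}

```text
t: 27.2
position: [452.1, 6.8, 157.4]
orientation: [[0.689, 0.725, -0.001], [0.725, -0.689, 0.0], [-0.001, -0.001, -1.0]]
contact_force: [-0.5, 0.4, 0.4]
finger_gap: 25.4
finger_force: 0.0
```

Request:
{"method": "carry_out", "body": {
  "rows": [0, 0, 0, 0, 0, -8.2, 0.7, 0, 0, 0, 0, 0, -8.2, 0.7, 0, 0, 0, 0, 0, -8.2, 0.7, 0, 0, 0, 0, 0, -8.2, 0.7, 0, 0, 0, 0, 0, -8, 0.7, 0, 0, 0, 0, 0, 0, 0.7, 0, 0, 0, 0, 0, 0, 0.7]
}}

```text
t: 27.9
position: [452.2, 6.8, 157.7]
orientation: [[0.057, 0.998, -0.001], [0.998, -0.057, 0.0], [0.0, -0.001, -1.0]]
contact_force: [-0.6, -0.6, -1.0]
finger_gap: 25.4
finger_force: 0.0
```

```bash
python3 - <<'E'
from h import *
go(452,6.7,58,-3.15)
a,b=look("8")
cv2.imwrite("pics/s8c.png",np.hstack([cv2.resize(b[220:340,270:430],(400,300),interpolation=cv2.INTER_CUBIC),cv2.resize(a[200:320,220:380],(400,300),interpolation=cv2.INTER_CUBIC)]))
E
```

```text
at [452.2   6.8 157.7] F [-0.6 -0.6 -1. ] gap 25.4 t 27.9 q6 -0.0
shift [-0.1 -0.1 99.7] turn tool z -0.12 tilt [-0.05  0.  ]
top orange 525.1 221.2 r 17.0 z63 [ 602.3 -517.6] z67 [ 601.4 -516.2]
top white 337.5 248.0 r 14.7 z63 [547.8 -89.7] z67 [547.1 -89.6]
top white 415.8 169.6 r 9.9 z63 [ 729. -275.] z67 [ 727.7 -274.3]
top white 117.5 158.0 r 9.9 z63 [769.5 418. ] z67 [768.2 416.6]
scene yellow 356.0 301.5 r 11.5 z63 [560.3  85.4] z67 [561.8  86.6]
scene orange 330.5 278.0 r 11.2 z63 [556.6   2.2] z67 [558.1   3.7]
scene orange 180.5 169.5 r 13.7 z63 [ 596.9 -523.3] z67 [ 598.3 -519.7]
```

View pics/s8c.png

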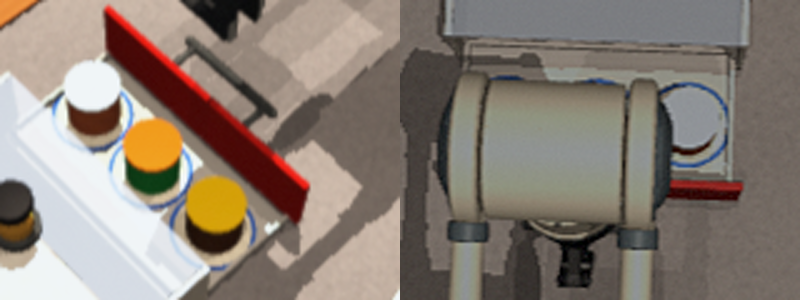

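All three pots stand on their rings. I'll grip the handle and push the drawer in.

Request:
{"method": "carry_out", "body": {
  "rows": [0, 0, 30, 0, 0, 0, 0.7, 0, 0, 30, 0, 0, 0, 0.7, 0, 0, 20, 0, 0, 0, 0.7, 0, 0, 12, 0, 0, 0, 0.7, 0, 0, 8, 0, 0, 0, 0.7, 0, 0, 0, 0, 0, 0, 0.7]
}}

```text
t: 28.6
position: [452.2, 6.8, 57.7]
orientation: [[0.054, 0.999, -0.001], [0.999, -0.054, 0.0], [0.0, -0.001, -1.0]]
contact_force: [-0.8, -0.3, -0.6]
finger_gap: 25.5
finger_force: 0.0
```

Request:
{"method": "carry_out", "body": {
  "rows": [0, 0, 0, 0, 0, 0, 1, 0, 0, 0, 0, 0, 0, 1, 0, 0, 0, 0, 0, 0, 1, 0, 0, 0, 0, 0, 0, 1],
  "force": 40
}}

```text
t: 29.0
position: [453.1, 6.8, 59.5]
orientation: [[0.053, 0.999, 0.002], [0.999, -0.053, -0.0], [0.0, 0.002, -1.0]]
contact_force: [-0.6, 0.4, 4.2]
finger_gap: 9.4
finger_force: 39.4
```

Request:
{"method": "carry_out", "body": {
  "rows": [0, 3, 0, 0, 0, 0, 1, 0, 7, 0, 0, 0, 0, 1, 0, 10, 0, 0, 0, 0, 1, 0, 14, 0, 0, 0, 0, 1, 0, 14, 0, 0, 0, 0, 1, 0, 14, 0, 0, 0, 0, 1, 0, 14, 0, 0, 0, 0, 1, 0, 14, 0, 0, 0, 0, 1, 0, 10, 0, 0, 0, 0, 1, 0, 7, 0, 0, 0, 0, 1]
}}

```text
t: 30.0
position: [560.5, 0.9, 59.5]
orientation: [[0.053, 0.999, 0.001], [0.999, -0.053, -0.0], [-0.0, 0.001, -1.0]]
contact_force: [-1.4, -1.7, 6.9]
finger_gap: 9.3
finger_force: 39.8
```

Request:
{"method": "carry_out", "body": {
  "rows": [0, 5, 0, 0, 0, 0, 1, 0, 4, 0, 0, 0, 0, 1, 0, 2, 0, 0, 0, 0, 1, 0, 0, 0, 0, 0, 0, 1]
}}

```text
t: 30.4
position: [571.4, 0.3, 59.5]
orientation: [[0.053, 0.999, 0.002], [0.999, -0.053, -0.0], [-0.0, 0.002, -1.0]]
contact_force: [0.2, 0.4, 4.1]
finger_gap: 9.4
finger_force: 39.7
```

Keep pushing in small steps until it firms up.

Request:
{"method": "carry_out", "body": {
  "rows": [0, 2, 0, 0, 0, 0, 1, 0, 0, 0, 0, 0, 0, 1]
}}

```text
t: 30.6
position: [571.8, 0.3, 59.4]
orientation: [[0.053, 0.999, -0.001], [0.999, -0.053, -0.0], [-0.0, -0.001, -1.0]]
contact_force: [-7.0, 0.2, 8.3]
finger_gap: 9.0
finger_force: 40.1
```

Request:
{"method": "carry_out", "body": {
  "rows": [0, 2, 0, 0, 0, 0, 1, 0, 0, 0, 0, 0, 0, 1]
}}

```text
t: 30.8
position: [571.8, 0.3, 59.4]
orientation: [[0.053, 0.999, -0.006], [0.999, -0.053, -0.0], [-0.0, -0.006, -1.0]]
contact_force: [-15.4, -0.7, 13.0]
finger_gap: 8.9
finger_force: 40.7
```

Request:
{"method": "carry_out", "body": {
  "rows": [0, 1, 0, 0, 0, 0, 1, 0, 0, 0, 0, 0, 0, 1]
}}

```text
t: 31.0
position: [571.8, 0.3, 59.4]
orientation: [[0.053, 0.999, -0.009], [0.999, -0.053, -0.0], [-0.0, -0.009, -1.0]]
contact_force: [-19.6, -0.2, 15.9]
finger_gap: 9.6
finger_force: 41.0
```

Request:
{"method": "carry_out", "body": {
  "rows": [0, 1, 0, 0, 0, 0, 1, 0, 0, 0, 0, 0, 0, 1]
}}

```text
t: 31.2
position: [571.9, 0.3, 59.4]
orientation: [[0.053, 0.999, -0.011], [0.999, -0.053, -0.0], [-0.001, -0.011, -1.0]]
contact_force: [-23.7, -0.0, 17.8]
finger_gap: 9.4
finger_force: 41.3
```

Request:
{"method": "carry_out", "body": {
  "rows": [0, -3, 0, 0, 0, 0, 1, 0, -2, 0, 0, 0, 0, 1, 0, 0, 0, 0, 0, 0, 0.7, 0, 0, 0, 0, 0, 0, 0.7, 0, 0, 0, 0, 0, 0, 0.7, 0, 0, -30, 0, 0, 0, 0.7, 0, 0, -40, 0, 0, 0, 0.7, 0, 0, -40, 0, 0, 0, 0.7, 0, 0, -40, 0, 0, 0, 0.7, 0, 0, 0, 0, 0, 0, 1]
}}

```text
t: 32.2
position: [573.6, 0.4, 215.7]
orientation: [[0.053, 0.999, 0.011], [0.999, -0.053, -0.001], [0.0, 0.011, -1.0]]
contact_force: [1.0, 0.0, -0.0]
finger_gap: 12.1
finger_force: 0.0
```

```bash
python3 - <<'E'
from h import *
for nm,x0,y0,w,h in(("scene0",255,285,45,45),("top0",285,145,30,40)):
    im=cv2.imread(f"pics/{nm}.png"); g=cv2.cvtColor(im,cv2.COLOR_BGR2GRAY)[y0:y0+h,x0:x0+w]
    m=cv2.inRange(g,0,45)
    for c in cv2.findContours(m,0,2)[0]:
        if cv2.contourArea(c)>60: print(nm,cv2.boundingRect(c),x0,y0,[np.round(v,1) for v in cv2.fitEllipse(c)])
print(proj("scene",(716,-9,172)),proj("top",(716,-9,172)))
a,b=look("9")
cv2.imwrite("pics/s9c.png",np.hstack([cv2.resize(b[240:390,210:370],(400,375),interpolation=cv2.INTER_CUBIC),cv2.resize(a[130:280,220:380],(400,375),interpolation=cv2.INTER_CUBIC)]))
go(716,-9,190)
E
```

```text
top0 (6, 11, 17, 18) 285 145 [array([12.5, 19.3]), array([16. , 19.7]), np.float64(67.8)]
[272.26545613 299.25553298] [299.1970732  161.95387804]
top orange 525.1 221.2 r 17.0 z63 [ 602.3 -517.6] z67 [ 601.4 -516.2]
top white 415.8 169.6 r 9.9 z63 [ 729. -275.] z67 [ 727.7 -274.3]
top white 117.5 158.0 r 9.9 z63 [769.5 418. ] z67 [768.2 416.6]
scene orange 180.5 169.5 r 13.7 z63 [ 596.9 -523.3] z67 [ 598.3 -519.7]
at [5.719e+02 4.000e-01 2.093e+02] F [0.4 0.9 0.2] gap 0.3 t 32.3 q6 -0.01
shift [ -1.8 144.3  19.6] turn tool z -0.0 tilt [ 0.13 -0.01]
```

View pics/s9c.png

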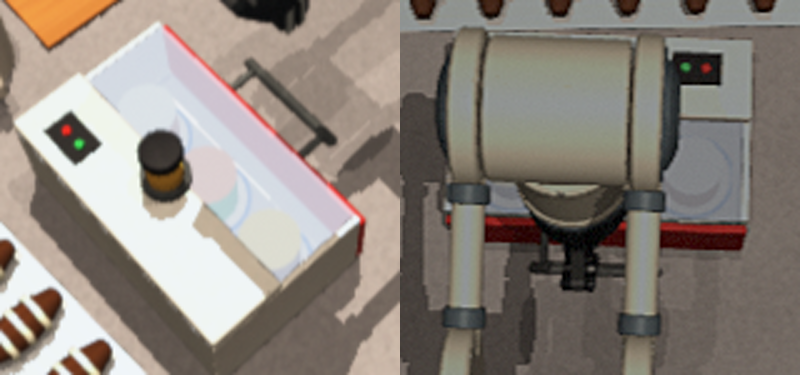

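The drawer is flush, and the pots show faintly through the clear top. The knob top is at scene crop (160,150), which agrees with (715,-7.5).

Request:
{"method": "carry_out", "body": {
  "rows": [0, 20, 0, 0, 0, 0, 1, 0, 30, 0, 0, 0, 0, 1, 0, 30, 0, 0, 0, 0, 1, 0, 30, 0, 0, 0, 0, 1, 0, 20, 0, 0, 0, 0, 1, 0, 13, 0, 0, 0, 0, 1, 0, 0, 10, 0, 0, 0, 1, 0, 0, 5, 0, 0, 0, 1, 0, 0, 0, 0, 0, 0, 1]
}}

```text
t: 33.2
position: [712.8, -7.0, 190.2]
orientation: [[0.053, 0.999, -0.005], [0.999, -0.053, 0.0], [0.0, -0.005, -1.0]]
contact_force: [0.1, 0.3, 0.6]
finger_gap: -0.3
finger_force: 0.0
```

```bash
python3 -c "
from h import *
go(715,-7.5,150,-3.15)"
```

```text
at [712.8  -7.  190.2] F [0.1 0.3 0.6] gap -0.3 t 33.2 q6 -0.0
shift [-0.3  2.4 40.2] turn tool z 0.1 tilt [-0.27  0.02]
```

Request:
{"method": "carry_out", "body": {
  "rows": [0, 1, 10, 0, 0, 0, 1, 0, 0, 8, 0, 0, 0, 1, 0, 0, 4, 0, 0, 0, 1, 0, 0, 4, 0, 0, 0, 1, 0, 0, 4, 0, 0, 0, 1, 0, 0, 3, 0, 0, 0, 1, 0, 0, 3, 0, 0, 0, 1, 0, 0, 2, 0, 0, 0, 1, 0, 0, 0, 0, 0, 0, 1]
}}

```text
t: 34.1
position: [715.2, -7.2, 157.2]
orientation: [[0.053, 0.999, 0.002], [0.999, -0.053, -0.0], [0.0, 0.002, -1.0]]
contact_force: [-5.9, 0.5, 9.1]
finger_gap: -0.0
finger_force: 4.6
```

Request:
{"method": "carry_out", "body": {
  "rows": [0, 0, 2, 0, 0, 0, 1, 0, 0, 1, 0, 0, 0, 1, 0, 0, 0, 0, 0, 0, 1]
}}

```text
t: 34.4
position: [715.2, -7.2, 155.1]
orientation: [[0.053, 0.999, 0.002], [0.999, -0.053, -0.0], [-0.0, 0.002, -1.0]]
contact_force: [-4.6, 0.3, 10.6]
finger_gap: -0.3
finger_force: 5.4
```

Request:
{"method": "carry_out", "body": {
  "rows": [0, 0, 1, 0, 0, 0, 1, 0, 0, 0, 0, 0, 0, 1]
}}

```text
t: 34.6
position: [715.2, -7.2, 154.3]
orientation: [[0.053, 0.999, 0.003], [0.999, -0.053, -0.0], [-0.0, 0.003, -1.0]]
contact_force: [-5.9, 0.7, 10.9]
finger_gap: -0.2
finger_force: 5.7
```

Request:
{"method": "carry_out", "body": {
  "rows": [0, 0, 2, 0, 0, 0, 1, 0, 0, 2, 0, 0, 0, 1, 0, 0, 0, 0, 0, 0, 1]
}}

```text
t: 34.9
position: [715.3, -7.2, 151.0]
orientation: [[0.053, 0.999, 0.003], [0.999, -0.053, -0.0], [0.0, 0.003, -1.0]]
contact_force: [-7.4, 0.3, 15.1]
finger_gap: -0.2
finger_force: 7.0
```

Request:
{"method": "carry_out", "body": {
  "rows": [0, 0, 2, 0, 0, 0, 1, 0, 0, 0, 0, 0, 0, 1]
}}

```text
t: 35.1
position: [715.3, -7.2, 150.1]
orientation: [[0.053, 0.999, 0.004], [0.999, -0.053, -0.0], [-0.0, 0.004, -1.0]]
contact_force: [-8.2, 0.5, 15.0]
finger_gap: 0.0
finger_force: 7.4
```

Request:
{"method": "carry_out", "body": {
  "rows": [0, 0, 1, 0, 0, 0, 1, 0, 0, 0, 0, 0, 0, 1]
}}

```text
t: 35.3
position: [715.4, -7.2, 149.9]
orientation: [[0.053, 0.999, 0.005], [0.999, -0.053, -0.0], [-0.0, 0.005, -1.0]]
contact_force: [-7.5, 0.9, 18.4]
finger_gap: -0.1
finger_force: 9.0
```

Firm stop reached at z≈150 and 18 N. I'll hold it, then release.

Request:
{"method": "carry_out", "body": {
  "rows": [0, 0, 1, 0, 0, 0, 1, 0, 0, 0, 0, 0, 0, 1, 0, 0, 0, 0, 0, 0, 1, 0, 0, 0, 0, 0, 0, 1, 0, 0, 0, 0, 0, 0, 1, 0, 0, 0, 0, 0, 0, 1, 0, 0, 0, 0, 0, 0, 1, 0, 0, 0, 0, 0, 0, 1, 0, 0, 0, 0, 0, 0, 1, 0, 0, 0, 0, 0, 0, 1]
}}

```text
t: 36.3
position: [715.5, -7.2, 149.8]
orientation: [[0.053, 0.999, 0.006], [0.999, -0.053, -0.0], [-0.0, 0.006, -1.0]]
contact_force: [-9.2, 1.9, 20.4]
finger_gap: -0.1
finger_force: 10.2
```

Request:
{"method": "carry_out", "body": {
  "rows": [0, 0, -5, 0, 0, 0, 1, 0, 0, -8, 0, 0, 0, 1, 0, 0, -10, 0, 0, 0, 1, 0, 0, -20, 0, 0, 0, 1, 0, 0, -20, 0, 0, 0, 1, 0, -30, -4, 0, 0, 0, 1, 0, -35, 0, 0, 0, 0, 1, 0, -35, 0, 0, 0, 0, 1, 0, -30, 0, 0, 0, 0, 1, 0, -13, 0, 0, 0, 0, 1]
}}

```text
t: 37.3
position: [570.6, 0.5, 210.3]
orientation: [[0.053, 0.999, 0.0], [0.999, -0.053, -0.0], [-0.0, 0.0, -1.0]]
contact_force: [0.1, 0.1, 0.1]
finger_gap: 0.1
finger_force: 0.0
```

Request:
{"method": "carry_out", "body": {
  "rows": [0, 0, 0, 0, 0, 0, 0.7, 0, 0, 0, 0, 0, 0, 0.7, 0, 0, 0, 0, 0, 0, 0.7]
}}

```text
t: 37.6
position: [573.0, 0.3, 209.8]
orientation: [[0.053, 0.999, -0.0], [0.999, -0.053, 0.0], [0.0, -0.0, -1.0]]
contact_force: [-0.3, -0.5, -0.5]
finger_gap: 25.9
finger_force: 0.0
```

```bash
python3 -c "
from h import *
go(571.8,0.3,58,-3.15)
b=r.grab_frame('scene');cv2.imwrite('pics/s10.png',b)
a=cv2.imread('pics/s9.png');d=cv2.absdiff(a,b)[285:325,255:300];print('knob diff',d.max(),d.mean())"
```

```text
at [5.730e+02 3.000e-01 2.098e+02] F [-0.3 -0.5 -0.5] gap 25.9 t 37.6 q6 -0.01
shift [-1.000e-01 -1.200e+00  1.518e+02] turn tool z 0.09 tilt [-0.01  0.  ]
knob diff 39 0.6396296296296297
```

Request:
{"method": "carry_out", "body": {
  "rows": [0, -1, 30, 0, 0, 0, 0.7, 0, 0, 35, 0, 0, 0, 0.7, 0, 0, 35, 0, 0, 0, 0.7, 0, 0, 25, 0, 0, 0, 0.7, 0, 0, 15, 0, 0, 0, 0.7, 0, 0, 11, 0, 0, 0, 0.7, 0, 0, 0, 0, 0, 0, 0.7]
}}

```text
t: 38.35
position: [571.0, 0.4, 58.0]
orientation: [[0.053, 0.999, -0.002], [0.999, -0.053, 0.0], [0.0, -0.002, -1.0]]
contact_force: [0.5, -0.4, -0.1]
finger_gap: 25.6
finger_force: 0.0
```

Request:
{"method": "carry_out", "body": {
  "rows": [0, 0, 0, 0, 0, 0, 1, 0, 0, 0, 0, 0, 0, 1, 0, 0, 0, 0, 0, 0, 1, 0, 0, 0, 0, 0, 0, 1]
}}

```text
t: 38.75
position: [571.8, 0.4, 60.7]
orientation: [[0.053, 0.999, 0.002], [0.999, -0.053, -0.0], [-0.0, 0.002, -1.0]]
contact_force: [-3.8, 0.0, 4.3]
finger_gap: 9.5
finger_force: 39.4
```

Request:
{"method": "carry_out", "body": {
  "rows": [0, -3, 0, 0, 0, 0, 1, 0, -7, 0, 0, 0, 0, 1, 0, -12, 0, 0, 0, 0, 1, 0, -16, 0, 0, 0, 0, 1, 0, -17, 0, 0, 0, 0, 1, 0, -17, 0, 0, 0, 0, 1, 0, -17, 0, 0, 0, 0, 1, 0, -15, 0, 0, 0, 0, 1, 0, -10, 0, 0, 0, 0, 1, 0, -5, 0, 0, 0, 0, 1]
}}

```text
t: 39.75
position: [452.6, 6.9, 60.6]
orientation: [[0.053, 0.999, 0.004], [0.999, -0.053, 0.0], [0.0, 0.004, -1.0]]
contact_force: [1.1, 0.3, 5.6]
finger_gap: 9.4
finger_force: 39.9
```

Request:
{"method": "carry_out", "body": {
  "rows": [0, -1, 0, 0, 0, 0, 1, 0, 0, 0, 0, 0, 0, 1]
}}

```text
t: 39.95
position: [451.8, 7.0, 60.6]
orientation: [[0.053, 0.999, 0.003], [0.999, -0.053, 0.0], [0.0, 0.003, -1.0]]
contact_force: [-0.2, 0.8, 6.9]
finger_gap: 9.4
finger_force: 40.1
```

Request:
{"method": "carry_out", "body": {
  "rows": [0, 0, 0, 0, 0, 0, 0.7, 0, 0, 0, 0, 0, 0, 0.7, 0, 0, -20, 0, 0, 0, 0.7, 0, 0, -35, 0, 0, 0, 0.7, 0, 0, -35, 0, 0, 0, 0.7, 0, 0, -10, 0, 0, 8.2, 0.24, 0, 0, 0, 0, 0, 8.2, 0.24, 0, 0, 0, 0, 0, 8.2, 0.24, 0, 0, 0, 0, 0, 8.2, 0.24, 0, 0, 0, 0, 0, 8.2, 0.24]
}}

```text
t: 40.95
position: [451.0, 6.8, 158.5]
orientation: [[0.7, 0.715, -0.002], [0.715, -0.7, 0.0], [-0.001, -0.001, -1.0]]
contact_force: [-0.3, -1.0, 0.7]
finger_gap: 65.0
finger_force: 0.0
```

Request:
{"method": "carry_out", "body": {
  "rows": [0, 0, 0, 0, 0, 8.2, 0.24, 0, 0, 0, 0, 0, 8.2, 0.24, 0, 0, 0, 0, 0, 8.2, 0.24, 0, 0, 0, 0, 0, 8.2, 0.24, 0, 0, 0, 0, 0, 8.2, 0.24, 0, 0, 0, 0, 0, 8, 0.24, 0, 0, 0, 0, 0, 0, 0.24]
}}

```text
t: 41.65
position: [451.0, 6.8, 158.5]
orientation: [[0.999, -0.054, -0.002], [-0.054, -0.999, 0.0], [-0.002, 0.0, -1.0]]
contact_force: [0.3, -0.4, 1.3]
finger_gap: 65.2
finger_force: 0.0
```

```bash
python3 - <<'E'
from h import *
a,b=look("11")
go(556,0,130,-93.15)
cv2.imwrite("pics/s11c.png",cv2.resize(b[200:440,220:540],(800,600),interpolation=cv2.INTER_CUBIC))
E
```

```text
top orange 525.1 221.2 r 17.0 z63 [ 602.3 -517.6] z67 [ 601.4 -516.2]
top white 336.7 248.7 r 14.5 z63 [546.1 -88. ] z67 [545.4 -87.8]
top white 415.8 169.6 r 9.9 z63 [ 729. -275.] z67 [ 727.7 -274.3]
top white 117.5 158.0 r 9.9 z63 [769.5 418. ] z67 [768.2 416.6]
scene yellow 356.5 300.5 r 11.6 z63 [557.6  84.6] z67 [559.2  85.7]
scene orange 331.3 278.4 r 11.3 z63 [556.1   4.2] z67 [557.7   5.7]
scene orange 180.5 169.5 r 13.7 z63 [ 596.9 -523.3] z67 [ 598.3 -519.7]
at [451.2   6.8 158.8] F [ 0.7  0.1 -0.1] gap 64.5 t 41.75 q6 1.56
shift [105.    1.6  28.7] turn tool z 0.31 tilt [-0.06  0.  ]
```

View pics/s11c.png

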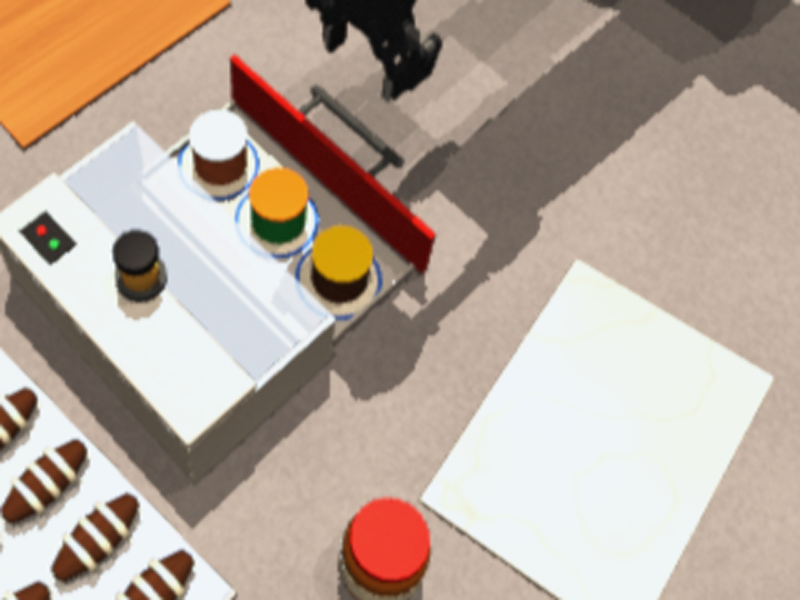

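All three pots are upright on their rings, the drawer is open and the knob is up. Yellow goes to the slab first.

Request:
{"method": "carry_out", "body": {
  "rows": [26, -21, 0, 0, 0, 0, 0.2, 26, -21, 0, 0, 0, 0, 0.2, 26, -21, 0, 0, 0, 0, 0.2, 26, -20, 0, 0, 0, 0, 0.2, 0, 0, 20, 0, 0, 0, 0.2, 0, 0, 20, 0, 0, 0, 0.2, 0, 0, 5, 0, 0, 0, 0.2, 0, 0, 0, 0, 0, 0, 0.2]
}}

```text
t: 42.55
position: [559.0, 84.1, 113.0]
orientation: [[0.999, -0.052, -0.003], [-0.052, -0.999, -0.0], [-0.003, 0.0, -1.0]]
contact_force: [-0.5, 0.5, 0.3]
finger_gap: 68.6
finger_force: 0.0
```

```bash
python3 -c "
from h import *
go(560,85.5,30,-93.15)"
```

```text
at [559.   84.1 113. ] F [-0.5  0.5  0.3] gap 68.6 t 42.55 q6 1.71
shift [ 1.2 -1.5 83. ] turn tool z 0.19 tilt [-0.16 -0.02]
```

Request:
{"method": "carry_out", "body": {
  "rows": [0.5, -1, 20, 0, 0, 0, 0.2, 0, 0, 25, 0, 0, 0, 0.2, 0, 0, 18, 0, 0, 0, 0.2, 0, 0, 12, 0, 0, 0, 0.2, 0, 0, 7, 0, 0, 0, 0.2, 0, 0, 0, 0, 0, 0, 0.2]
}}

```text
t: 43.15
position: [560.2, 85.1, 32.3]
orientation: [[0.999, -0.053, -0.0], [-0.053, -0.999, -0.0], [-0.0, 0.0, -1.0]]
contact_force: [0.1, -0.4, -0.2]
finger_gap: 68.6
finger_force: 0.0
```

Request:
{"method": "carry_out", "body": {
  "rows": [0, 0, 0, 0, 0, 0, 0.6, 0, 0, 0, 0, 0, 0, 0.6, 0, 0, 0, 0, 0, 0, 0.6, 0, 0, 0, 0, 0, 0, 0.6, 0, 0, -10, 0, 0, 0, 0.6, 0, 0, -25, 0, 0, 0, 0.6, 0, 0, -30, 0, 0, 0, 0.6, 0, 0, -30, 0, 0, 0, 0.6, 0, 0, -15, 0, 0, 0, 0.6, 0, 0, 0, 0, 0, 0, 0.6],
  "force": 30
}}

```text
t: 44.15
position: [561.5, 85.3, 145.2]
orientation: [[0.999, -0.053, 0.005], [-0.053, -0.999, 0.0], [0.005, -0.001, -1.0]]
contact_force: [-0.3, 0.3, -1.0]
finger_gap: 54.2
finger_force: 32.0
```

Request:
{"method": "carry_out", "body": {
  "rows": [2, -26, 0, 0, 0, 0, 0.6, 2, -40, 0, 0, 0, 0, 0.6, 2, -40, 0, 0, 0, 0, 0.6, 2, -40, 0, 0, 0, 0, 0.6, 2, -40, 0, 0, 0, 0, 0.6, 2, -40, 0, 0, 0, 0, 0.6, 2, -40, 0, 0, 0, 0, 0.6, 1, -20, 0, 0, 0, 0, 0.6, 0, 0, 30, 0, 0, 0, 0.6, 0, 0, 30, 0, 0, 0, 0.6]
}}

```text
t: 45.15
position: [590.0, 370.9, 79.8]
orientation: [[0.999, -0.052, -0.001], [-0.052, -0.999, -0.001], [-0.001, 0.001, -1.0]]
contact_force: [-1.1, -0.1, -2.0]
finger_gap: 54.4
finger_force: 32.1
```

Request:
{"method": "carry_out", "body": {
  "rows": [0, 0, 15, 0, 0, 0, 0.6, 0, 0, 0, 0, 0, 0, 0.6]
}}

```text
t: 45.35
position: [588.2, 368.5, 61.5]
orientation: [[0.999, -0.053, -0.008], [-0.053, -0.999, -0.005], [-0.008, 0.005, -1.0]]
contact_force: [0.4, -0.4, -1.5]
finger_gap: 54.6
finger_force: 32.1
```

```bash
python3 -c "
from h import *
go(590,370,31,-93.15)"
```

```text
at [588.2 368.5  61.5] F [ 0.4 -0.4 -1.5] gap 54.6 t 45.35 q6 2.13
shift [ 2.  -1.7 30.5] turn tool z 0.09 tilt [-0.46 -0.26]
```

Request:
{"method": "carry_out", "body": {
  "rows": [0, 0, 15, 0, 0, 0, 0.6, 0, 0, 9, 0, 0, 0, 0.6, 0, 0, 5, 0, 0, 0, 0.6, 0, 0, 1.5, 0, 0, 0, 0.6, 0, 0, 0, 0, 0, 0, 0.6, 0, 0, 0, 0, 0, 0, 0.6]
}}

```text
t: 45.95
position: [590.9, 370.2, 37.6]
orientation: [[0.999, -0.053, 0.001], [-0.053, -0.999, 0.001], [0.001, -0.001, -1.0]]
contact_force: [-0.2, -0.2, -1.2]
finger_gap: 54.6
finger_force: 32.1
```

Request:
{"method": "carry_out", "body": {
  "rows": [0, 0, 0, 0, 0, 0, 0.2, 0, 0, 0, 0, 0, 0, 0.2, 0, 0, 0, 0, 0, 0, 0.2, 0, 0, -10, 0, 0, 0, 0.2, 0, 0, -30, 0, 0, 0, 0.2, 0, 0, -30, 0, 0, 0, 0.2, 0, 0, -30, 0, 0, 0, 0.2, 0, 0, 0, 0, 0, 0, 0.2]
}}

```text
t: 46.75
position: [592.6, 371.2, 144.7]
orientation: [[0.999, -0.053, 0.01], [-0.053, -0.999, 0.005], [0.009, -0.006, -1.0]]
contact_force: [0.4, 0.9, 0.3]
finger_gap: 68.3
finger_force: 0.0
```

Request:
{"method": "carry_out", "body": {
  "rows": [-1, 30, 0, 0, 0, 0, 0.2, -1, 42, 0, 0, 0, 0, 0.2, -1, 42, 0, 0, 0, 0, 0.2, -1, 42, 0, 0, 0, 0, 0.2, -1, 42, 0, 0, 0, 0, 0.2, -1, 42, 0, 0, 0, 0, 0.2, -1, 42, 0, 0, 0, 0, 0.2, -2, 42, 0, 0, 0, 0, 0.2, -2, 41, 0, 0, 0, 0, 0.2, 0, 0, 0, 0, 0, 0, 0.2]
}}

```text
t: 47.75
position: [559.6, 1.5, 136.9]
orientation: [[0.998, -0.059, 0.0], [-0.059, -0.998, -0.002], [0.0, 0.002, -1.0]]
contact_force: [0.0, 0.1, -0.2]
finger_gap: 68.2
finger_force: 0.0
```

```bash
python3 -c "
from h import *
look('12')
go(557,4,32,-93.15)"
```

```text
top yellow 135.1 233.3 r 12.1 z63 [589.5 369.3] z67 [588.7 368.1]
top orange 525.1 221.2 r 17.0 z63 [ 602.3 -517.6] z67 [ 601.4 -516.2]
top white 297.6 249.5 r 14.8 z63 [5.459e+02 4.000e-01] z67 [5.452e+02 2.000e-01]
top white 336.6 248.6 r 14.7 z63 [546.4 -87.6] z67 [545.7 -87.5]
top white 415.8 169.6 r 9.9 z63 [ 729. -275.] z67 [ 727.7 -274.3]
top white 117.5 158.0 r 9.9 z63 [769.5 418. ] z67 [768.2 416.6]
scene yellow 451.3 401.3 r 14.3 z63 [591.8 371.2] z67 [593.3 371.1]
scene orange 335.5 299.0 r 11.2 z63 [587.9  47.7] z67 [589.3  49. ]
scene orange 180.5 169.8 r 13.8 z63 [ 597.7 -522.4] z67 [ 599.1 -518.8]
at [560.    5.4 136.9] F [-0.   0.8  0.7] gap 68.2 t 47.85 q6 1.57
shift [ -2.9   1.6 104.8] turn tool z -0.02 tilt [0.01 0.03]
```

```bash
python3 - <<'E'
from h import *
a,b=cv2.imread("pics/t12.png"),cv2.imread("pics/s12.png")
cv2.imwrite("pics/s12c.png",np.hstack([cv2.resize(b[230:340,265:375],(400,400),interpolation=cv2.INTER_CUBIC),cv2.resize(a[180:270,240:330],(400,400),interpolation=cv2.INTER_CUBIC)]))
E
```

```text
(no output)
```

View pics/s12c.png

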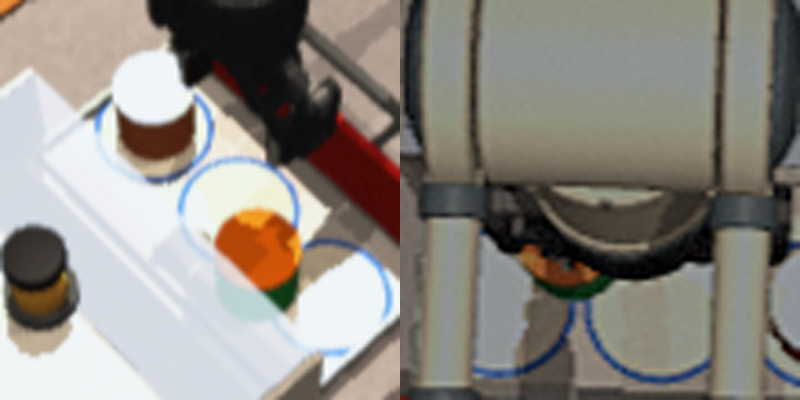

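The knock has come: the orange pot now stands upright between the middle and left rings, at scene crop (257,250), which is (588,49), close to the housing. I'll grasp it a little higher so the gripper body clears the housing top.

Request:
{"method": "carry_out", "body": {
  "rows": [13, -23, 0, 0, 0, 0, 0, 13, -22, 0, 0, 0, 0, 0, 0, 0, 20, 0, 0, 0, 0, 0, 0, 25, 0, 0, 0, 0, 0, 0, 15, 0, 0, 0, 0, 0, 0, 0, 0, 0, 0, 0]
}}

```text
t: 48.45
position: [586.7, 50.7, 73.5]
orientation: [[0.999, -0.052, -0.006], [-0.052, -0.999, 0.0], [-0.006, 0.0, -1.0]]
contact_force: [-0.1, -0.0, -0.0]
finger_gap: 85.2
finger_force: 0.0
```

```bash
python3 - <<'E'
from h import *
a,b=look("13")
go(588,49,42,-93.15)
E
```

```text
top yellow 135.1 233.3 r 12.1 z63 [589.5 369.3] z67 [588.7 368.1]
top orange 525.1 221.2 r 17.0 z63 [ 602.3 -517.6] z67 [ 601.4 -516.2]
top white 336.5 248.5 r 14.8 z63 [546.7 -87.4] z67 [546.  -87.3]
top white 415.8 169.6 r 9.9 z63 [ 729. -275.] z67 [ 727.7 -274.3]
top white 117.5 158.0 r 9.9 z63 [769.5 418. ] z67 [768.2 416.6]
scene yellow 451.4 401.3 r 14.3 z63 [591.7 371.2] z67 [593.1 371.2]
scene orange 335.3 298.9 r 11.0 z63 [588.   47.1] z67 [589.4  48.4]
scene orange 180.5 169.8 r 13.8 z63 [ 597.7 -522.4] z67 [ 599.1 -518.8]
scene white 386.6 272.1 r 11.2 z63 [454.2  86.4] z67 [456.2  87.5]
at [588.5  50.2  77.1] F [ 0.6 -0.2 -0.5] gap 85.2 t 48.55 q6 1.65
shift [-0.4  1.2 35.1] turn tool z 0.14 tilt [-0.01  0.01]
```

Request:
{"method": "carry_out", "body": {
  "rows": [0, 1, 12, 0, 0, 0, 0, 0, 0, 12, 0, 0, 0, 0, 0, 0, 8, 0, 0, 0, 0, 0, 0, 4, 0, 0, 0, 0, 0, 0, 0, 0, 0, 0, 0]
}}

```text
t: 49.05
position: [587.8, 48.5, 39.6]
orientation: [[0.999, -0.053, -0.002], [-0.053, -0.999, 0.0], [-0.002, 0.0, -1.0]]
contact_force: [0.1, -0.3, -0.6]
finger_gap: 85.4
finger_force: 0.0
```

Request:
{"method": "carry_out", "body": {
  "rows": [0, 0, 0, 0, 0, 0, 0.6, 0, 0, 0, 0, 0, 0, 0.6, 0, 0, 0, 0, 0, 0, 0.6, 0, 0, 0, 0, 0, 0, 0.6, 0, 0, 0, 0, 0, 0, 0.6],
  "force": 30
}}

```text
t: 49.55
position: [589.0, 48.6, 41.8]
orientation: [[0.999, -0.053, 0.002], [-0.053, -0.999, -0.0], [0.002, -0.0, -1.0]]
contact_force: [-0.1, 0.1, 4.0]
finger_gap: 54.3
finger_force: 31.6
```

Request:
{"method": "carry_out", "body": {
  "rows": [0, 0, -10, 0, 0, 0, 0.6, 0, 0, -25, 0, 0, 0, 0.6, 0, 0, -30, 0, 0, 0, 0.6, 0, 0, -30, 0, 0, 0, 0.6, 0, 0, -15, 0, 0, 0, 0.6, 0, 0, 0, 0, 0, 0, 0.6]
}}

```text
t: 50.15
position: [589.5, 48.7, 153.7]
orientation: [[0.999, -0.053, 0.005], [-0.053, -0.999, 0.0], [0.005, -0.0, -1.0]]
contact_force: [-0.1, -0.0, 0.5]
finger_gap: 54.3
finger_force: 31.8
```

Request:
{"method": "carry_out", "body": {
  "rows": [-10, -30, 0, 0, 0, 0, 0.6, -12, -38, 0, 0, 0, 0, 0.6, -12, -38, 0, 0, 0, 0, 0.6, -12, -38, 0, 0, 0, 0, 0.6, -12, -38, 0, 0, 0, 0, 0.6, -12, -38, 0, 0, 0, 0, 0.6, -12, -38, 0, 0, 0, 0, 0.6, -13, -38, 0, 0, 0, 0, 0.6, 0, 0, 30, 0, 0, 0, 0.6, 0, 0, 30, 0, 0, 0, 0.6]
}}

```text
t: 51.15
position: [508.3, 350.6, 88.5]
orientation: [[0.999, -0.051, -0.001], [-0.051, -0.999, -0.0], [-0.001, 0.0, -1.0]]
contact_force: [0.3, 0.6, -2.1]
finger_gap: 54.4
finger_force: 31.9
```

Request:
{"method": "carry_out", "body": {
  "rows": [0, 0, 20, 0, 0, 0, 0.6, 0, 0, 0, 0, 0, 0, 0.6]
}}

```text
t: 51.35
position: [506.2, 347.6, 63.8]
orientation: [[0.999, -0.053, -0.009], [-0.053, -0.999, -0.006], [-0.009, 0.006, -1.0]]
contact_force: [-0.5, -0.8, -1.3]
finger_gap: 53.7
finger_force: 31.9
```

```bash
python3 -c "
from h import *
go(510,350,39,-93.15)"
```

```text
at [506.2 347.6  63.8] F [-0.5 -0.8 -1.3] gap 53.7 t 51.35 q6 2.17
shift [ 3.9 -2.8 24.8] turn tool z 0.12 tilt [-0.54 -0.33]
```

Request:
{"method": "carry_out", "body": {
  "rows": [0, 0, 12, 0, 0, 0, 0.6, 0, 0, 8, 0, 0, 0, 0.6, 0, 0, 4, 0, 0, 0, 0.6, 0, 0, 3, 0, 0, 0, 0.6, 0, 0, 0, 0, 0, 0, 0.6, 0, 0, 2, 0, 0, 0, 0.6, 0, 0, 0, 0, 0, 0, 0.6]
}}

```text
t: 52.05
position: [509.4, 349.3, 42.0]
orientation: [[0.999, -0.053, 0.0], [-0.053, -0.999, 0.0], [0.0, -0.0, -1.0]]
contact_force: [0.5, 0.8, -0.4]
finger_gap: 54.0
finger_force: 31.9
```

Request:
{"method": "carry_out", "body": {
  "rows": [0, 0, 0, 0, 0, 0, 0.2, 0, 0, 0, 0, 0, 0, 0.2, 0, 0, 0, 0, 0, 0, 0.2, 0, 0, -10, 0, 0, 0, 0.2, 0, 0, -30, 0, 0, 0, 0.2, 0, 0, -30, 0, 0, 0, 0.2, 0, 0, -30, 0, 0, 0, 0.2, 0, 0, 0, 0, 0, 0, 0.2]
}}

```text
t: 52.85
position: [511.4, 350.5, 149.1]
orientation: [[0.999, -0.053, 0.009], [-0.053, -0.999, 0.005], [0.009, -0.006, -1.0]]
contact_force: [0.5, 0.1, 0.8]
finger_gap: 68.2
finger_force: 0.0
```

Request:
{"method": "carry_out", "body": {
  "rows": [6, 40, 0, 0, 0, 0, 0.2, 6, 44, 0, 0, 0, 0, 0.2, 6, 44, 0, 0, 0, 0, 0.2, 6, 44, 0, 0, 0, 0, 0.2, 6, 44, 0, 0, 0, 0, 0.2, 6, 44, 0, 0, 0, 0, 0.2, 6, 44, 0, 0, 0, 0, 0.2, 6, 44, 0, 0, 0, 0, 0.2, 7, 44, 0, 0, 0, 0, 0.2, 7, 40, 0, 0, 0, 0, 0.2]
}}

```text
t: 53.85
position: [548.0, -87.5, 142.1]
orientation: [[0.999, -0.054, 0.0], [-0.054, -0.999, -0.0], [0.0, 0.0, -1.0]]
contact_force: [1.1, 0.8, 0.5]
finger_gap: 68.6
finger_force: 0.0
```

Request:
{"method": "carry_out", "body": {
  "rows": [0, 0, 10, 0, 0, 0, 0.2, 0, 0, 0, 0, 0, 0, 0.2]
}}

```text
t: 54.05
position: [547.4, -86.0, 130.2]
orientation: [[0.998, -0.055, -0.003], [-0.055, -0.998, 0.001], [-0.003, -0.001, -1.0]]
contact_force: [-0.4, 0.5, -0.6]
finger_gap: 68.1
finger_force: 0.0
```

```bash
python3 -c "
from h import *
a,b=look('14')
go(551.5,-84,32,-93.15)
m=b[225:300,280:340];cv2.imwrite('pics/w14.png',m)
for bb in blobs(b,(0,0,190),(180,70,255),60):
  u,v=bb[1][0]
  if 285<u<330 and 235<v<275: print('w',bb[1],bb[2])"
```

```text
top yellow 135.3 233.9 r 12.0 z63 [588.2 368.9] z67 [587.3 367.6]
top orange 143.0 269.4 r 12.5 z63 [506.4 348.3] z67 [505.8 347.1]
top orange 525.1 221.2 r 17.0 z63 [ 602.3 -517.6] z67 [ 601.4 -516.2]
top white 415.8 169.6 r 9.9 z63 [ 729. -275.] z67 [ 727.7 -274.3]
top white 117.5 158.0 r 9.9 z63 [769.5 418. ] z67 [768.2 416.6]
scene yellow 451.3 401.3 r 14.3 z63 [591.8 371.2] z67 [593.3 371.1]
scene orange 466.1 365.9 r 13.0 z63 [511.2 350.5] z67 [512.9 350.5]
scene orange 180.5 169.5 r 13.7 z63 [ 596.9 -523.3] z67 [ 598.3 -519.7]
scene white 307.5 252.3 r 10.9 z63 [544.2 -86.4] z67 [545.8 -84.5]
at [547.9 -84.5 131.4] F [-0.5  0.6 -0.2] gap 68.5 t 54.15 q6 1.41
shift [ 3.7 -0.6 99.4] turn tool z 0.14 tilt [-0.06  0.04]
w ((308.22967529296875, 252.1216278076172), (21.15707015991211, 16.739660263061523), 54.462318420410156) 257.5
```

Request:
{"method": "carry_out", "body": {
  "rows": [2, 0, 25, 0, 0, 0, 0.12, 0, 0, 30, 0, 0, 0, 0.12, 0, 0, 22, 0, 0, 0, 0.12, 0, 0, 13, 0, 0, 0, 0.12, 0, 0, 9, 0, 0, 0, 0.12, 0, 0, 0, 0, 0, 0, 0.12]
}}

```text
t: 54.75
position: [549.9, -84.8, 32.1]
orientation: [[0.999, -0.052, -0.001], [-0.052, -0.999, 0.0], [-0.001, -0.0, -1.0]]
contact_force: [0.5, -0.4, -0.9]
finger_gap: 75.3
finger_force: 0.0
```

Request:
{"method": "carry_out", "body": {
  "rows": [0, 0, 0, 0, 0, 0, 0.6, 0, 0, 0, 0, 0, 0, 0.6, 0, 0, 0, 0, 0, 0, 0.6, 0, 0, 0, 0, 0, 0, 0.6, 0, 0, -10, 0, 0, 0, 0.6, 0, 0, -25, 0, 0, 0, 0.6, 0, 0, -30, 0, 0, 0, 0.6, 0, 0, -30, 0, 0, 0, 0.6, 0, 0, -20, 0, 0, 0, 0.6, 0, 0, 0, 0, 0, 0, 0.6]
}}

```text
t: 55.75
position: [551.7, -86.0, 152.0]
orientation: [[0.999, -0.053, 0.006], [-0.053, -0.999, -0.002], [0.006, 0.001, -1.0]]
contact_force: [0.9, -0.1, -0.4]
finger_gap: 54.4
finger_force: 31.9
```

```bash
python3 -c "
from h import *
go(430,335,32,-93.15)"
```

```text
at [551.7 -86.  152. ] F [ 0.9 -0.1 -0.4] gap 54.4 t 55.75 q6 1.41
shift [-144.8 -414.1  118.6] turn tool z 0.08 tilt [ 0.36 -0.09]
```

Request:
{"method": "carry_out", "body": {
  "rows": [-14, -38, 0, 0, 0, 0, 0.6, -14, -42, 0, 0, 0, 0, 0.6, -14, -42, 0, 0, 0, 0, 0.6, -15, -42, 0, 0, 0, 0, 0.6, -15, -42, 0, 0, 0, 0, 0.6, -15, -42, 0, 0, 0, 0, 0.6, -15, -42, 0, 0, 0, 0, 0.6, -15, -42, 0, 0, 0, 0, 0.6, -14, -42, 0, 0, 0, 0, 0.6, -14, -40, 0, 0, 0, 0, 0.6]
}}

```text
t: 56.75
position: [426.1, 336.9, 145.9]
orientation: [[0.999, -0.053, -0.002], [-0.053, -0.999, -0.001], [-0.002, 0.002, -1.0]]
contact_force: [0.1, -0.7, -0.8]
finger_gap: 54.3
finger_force: 32.0
```

Request:
{"method": "carry_out", "body": {
  "rows": [0, 0, 30, 0, 0, 0, 0.6, 0, 0, 30, 0, 0, 0, 0.6, 0, 0, 25, 0, 0, 0, 0.6, 0, 0, 0, 0, 0, 0, 0.6, 0, 0, 0, 0, 0, 0, 0.6]
}}

```text
t: 57.25
position: [426.8, 335.0, 61.8]
orientation: [[0.999, -0.053, -0.002], [-0.053, -0.999, -0.002], [-0.002, 0.002, -1.0]]
contact_force: [-0.2, -0.1, -0.7]
finger_gap: 54.2
finger_force: 32.1
```

```bash
python3 -c "
from h import *
go(430,335,32,-93.15)"
```

```text
at [426.8 335.   61.8] F [-0.2 -0.1 -0.7] gap 54.2 t 57.25 q6 2.23
shift [ 3.2 -0.2 29.8] turn tool z 0.09 tilt [-0.12 -0.09]
```

Request:
{"method": "carry_out", "body": {
  "rows": [0, 0, 13, 0, 0, 0, 0.6, 0, 0, 9, 0, 0, 0, 0.6, 0, 0, 5, 0, 0, 0, 0.6, 0, 0, 2, 0, 0, 0, 0.6, 0, 0, 0, 0, 0, 0, 0.6, 0, 0, 0, 0, 0, 0, 0.6, 0, 0, 0, 0, 0, 0, 0.6]
}}

```text
t: 57.95
position: [427.7, 335.8, 34.3]
orientation: [[0.999, -0.053, 0.001], [-0.053, -0.999, 0.001], [0.001, -0.001, -1.0]]
contact_force: [-0.4, 0.6, -1.6]
finger_gap: 54.6
finger_force: 32.1
```

Request:
{"method": "carry_out", "body": {
  "rows": [0, 0, 0, 0, 0, 0, 0.2, 0, 0, 0, 0, 0, 0, 0.2, 0, 0, 0, 0, 0, 0, 0.2, 0, 0, -10, 0, 0, 0, 0.2, 0, 0, -30, 0, 0, 0, 0.2, 0, 0, -30, 0, 0, 0, 0.2, 0, 0, -30, 0, 0, 0, 0.2, 0, 0, -20, 0, 0, 0, 0.2, 0, 0, 0, 0, 0, 0, 0.2]
}}

```text
t: 58.85
position: [428.9, 336.6, 158.9]
orientation: [[0.999, -0.053, 0.007], [-0.053, -0.999, 0.004], [0.006, -0.005, -1.0]]
contact_force: [-0.3, -0.0, 0.3]
finger_gap: 68.7
finger_force: 0.0
```

```bash
python3 -c "
from h import *
go(452,6.9,155,-3.15)"
```

```text
at [428.9 336.6 158.9] F [-0.3 -0.   0.3] gap 68.7 t 58.85 q6 2.23
shift [ 40.6 328.    2.6] turn tool z -89.9 tilt [0.37 0.26]
```

Request:
{"method": "carry_out", "body": {
  "rows": [4, 30, 0, 0, 0, 0, 0.7, 5, 37, 0, 0, 0, 0, 0.7, 5, 37, 0, 0, 0, 0, 0.7, 5, 37, 0, 0, 0, 0, 0.7, 5, 37, 0, 0, 0, 0, 0.7, 5, 37, 0, 0, 0, 0, 0.7, 5, 37, 0, 0, 0, 0, 0.7, 5, 37, 0, 0, 0, 0, 0.7, 2, 38, 0, 0, 0, 0, 0.7, 0, 0, 0, 0, 0, -8.2, 0.7]
}}

```text
t: 59.85
position: [450.5, 3.0, 152.9]
orientation: [[0.996, 0.086, -0.001], [0.086, -0.996, -0.002], [-0.001, 0.002, -1.0]]
contact_force: [-0.0, 0.8, -0.6]
finger_gap: 25.6
finger_force: 0.0
```

Request:
{"method": "carry_out", "body": {
  "rows": [0, 0, 0, 0, 0, -8.2, 0.7, 0, 0, 0, 0, 0, -8.2, 0.7, 0, 0, 0, 0, 0, -8.2, 0.7, 0, 0, 0, 0, 0, -8.2, 0.7, 0, 0, 0, 0, 0, -8.2, 0.7, 0, 0, 0, 0, 0, -8.2, 0.7, 0, 0, 0, 0, 0, -8.2, 0.7, 0, 0, 0, 0, 0, -8.2, 0.7, 0, 0, 0, 0, 0, -8.2, 0.7, 0, 0, 0, 0, 0, -8, 0.7]
}}

```text
t: 60.85
position: [450.6, 6.9, 152.8]
orientation: [[0.047, 0.999, -0.001], [0.999, -0.047, 0.0], [0.0, -0.001, -1.0]]
contact_force: [0.4, 1.2, 0.3]
finger_gap: 26.3
finger_force: 0.0
```

Request:
{"method": "carry_out", "body": {
  "rows": [0, 0, 0, 0, 0, 0, 0.7, 0, 0, 0, 0, 0, 0, 0.7]
}}

```text
t: 61.05
position: [450.7, 6.9, 153.2]
orientation: [[0.057, 0.998, -0.001], [0.998, -0.057, 0.0], [0.0, -0.001, -1.0]]
contact_force: [-0.4, -0.0, 0.0]
finger_gap: 25.9
finger_force: 0.0
```

```bash
python3 -c "
from h import *
look('15')
go(452,6.9,58,-3.15)"
```

```text
top yellow 135.1 233.3 r 12.1 z63 [589.5 369.3] z67 [588.7 368.1]
top orange 142.9 268.9 r 12.3 z63 [507.6 348.5] z67 [507.  347.3]
top orange 525.1 221.2 r 17.0 z63 [ 602.3 -517.6] z67 [ 601.4 -516.2]
top white 334.8 249.8 r 15.5 z63 [543.7 -83.4] z67 [543.  -83.3]
top white 415.8 169.6 r 9.9 z63 [ 729. -275.] z67 [ 727.7 -274.3]
top white 117.5 158.0 r 9.9 z63 [769.5 418. ] z67 [768.2 416.6]
scene yellow 451.4 401.3 r 14.3 z63 [591.7 371.2] z67 [593.1 371.2]
scene orange 466.1 365.9 r 13.0 z63 [511.1 350.5] z67 [512.9 350.5]
scene orange 180.5 169.5 r 13.7 z63 [ 596.9 -523.3] z67 [ 598.3 -519.7]
at [450.9   6.8 153.5] F [-0.2  0.3 -0.2] gap 25.5 t 61.15 q6 -0.0
shift [ 0.1  1.2 95.5] turn tool z -0.06 tilt [-0.03  0.  ]
```

Request:
{"method": "carry_out", "body": {
  "rows": [0, 1, 30, 0, 0, 0, 0.7, 0, 0, 30, 0, 0, 0, 0.7, 0, 0, 18, 0, 0, 0, 0.7, 0, 0, 11, 0, 0, 0, 0.7, 0, 0, 7, 0, 0, 0, 0.7, 0, 0, 0, 0, 0, 0, 0.7]
}}

```text
t: 61.75
position: [451.8, 6.8, 57.4]
orientation: [[0.054, 0.999, -0.001], [0.999, -0.054, 0.0], [-0.0, -0.001, -1.0]]
contact_force: [-0.1, 1.3, 0.3]
finger_gap: 25.6
finger_force: 0.0
```

Request:
{"method": "carry_out", "body": {
  "rows": [0, 0, 0, 0, 0, 0, 1, 0, 0, 0, 0, 0, 0, 1, 0, 0, 0, 0, 0, 0, 1, 0, 0, 0, 0, 0, 0, 1],
  "force": 40
}}

```text
t: 62.15
position: [452.6, 6.8, 58.9]
orientation: [[0.053, 0.999, 0.002], [0.999, -0.053, -0.0], [-0.0, 0.002, -1.0]]
contact_force: [-1.5, 0.2, 3.2]
finger_gap: 9.4
finger_force: 39.3
```

Request:
{"method": "carry_out", "body": {
  "rows": [0, 5, 0, 0, 0, 0, 1, 0, 10, 0, 0, 0, 0, 1, 0, 15, 0, 0, 0, 0, 1, 0, 15, 0, 0, 0, 0, 1, 0, 15, 0, 0, 0, 0, 1, 0, 15, 0, 0, 0, 0, 1, 0, 15, 0, 0, 0, 0, 1, 0, 12, 0, 0, 0, 0, 1, 0, 8, 0, 0, 0, 0, 1, 0, 4, 0, 0, 0, 0, 1]
}}

```text
t: 63.15
position: [567.0, 0.5, 58.9]
orientation: [[0.053, 0.999, 0.001], [0.999, -0.053, -0.0], [-0.0, 0.001, -1.0]]
contact_force: [-1.9, -1.1, 5.3]
finger_gap: 9.5
finger_force: 39.7
```

Request:
{"method": "carry_out", "body": {
  "rows": [0, 3, 0, 0, 0, 0, 1, 0, 2, 0, 0, 0, 0, 1, 0, 2, 0, 0, 0, 0, 1, 0, 1, 0, 0, 0, 0, 1, 0, 0, 0, 0, 0, 0, 1]
}}

```text
t: 63.65
position: [571.8, 0.3, 58.9]
orientation: [[0.053, 0.999, -0.005], [0.999, -0.053, -0.0], [-0.0, -0.005, -1.0]]
contact_force: [-13.8, 0.1, 10.6]
finger_gap: 9.0
finger_force: 40.4
```

Home (571.8, 14 N). I'll relieve the load, release, lift, retreat and take a last look.

Request:
{"method": "carry_out", "body": {
  "rows": [0, -3, 0, 0, 0, 0, 1, 0, 0, 0, 0, 0, 0, 0.7, 0, 0, 0, 0, 0, 0, 0.7, 0, 0, 0, 0, 0, 0, 0.7, 0, 0, -25, 0, 0, 0, 0.7, 0, 0, -35, 0, 0, 0, 0.7, 0, 0, -35, 0, 0, 0, 0.7, 0, 0, -35, 0, 0, 0, 0.7, -40, -30, 0, 0, 0, 0, 0.7, -40, -30, 0, 0, 0, 0, 0.7]
}}

```text
t: 64.65
position: [506.9, -76.4, 189.0]
orientation: [[0.05, 0.999, 0.002], [0.999, -0.05, -0.001], [-0.001, 0.002, -1.0]]
contact_force: [0.2, -1.1, -0.3]
finger_gap: 25.5
finger_force: 0.0
```

Request:
{"method": "carry_out", "body": {
  "rows": [-40, -20, 0, 0, 0, 0, 0.7, -40, -20, 0, 0, 0, 0, 0.7, -40, 0, 0, 0, 0, 0, 0.7, -40, 0, 0, 0, 0, 0, 0.7, -40, 0, 0, 0, 0, 0, 0.7, 0, 0, 0, 0, 0, 0, 0.7, 0, 0, 0, 0, 0, 0, 0.7, 0, 0, 0, 0, 0, 0, 0.7]
}}

```text
t: 65.45
position: [456.2, -273.0, 187.6]
orientation: [[0.053, 0.999, -0.0], [0.999, -0.053, 0.001], [0.001, -0.0, -1.0]]
contact_force: [0.5, 0.2, -0.4]
finger_gap: 25.8
finger_force: 0.0
```

```bash
python3 - <<'E'
from h import *
a,b=look("16"); go(0,0,0)
cv2.imwrite("pics/f16.png",np.hstack([cv2.resize(b[200:480,210:530],(400,350),interpolation=cv2.INTER_CUBIC),cv2.resize(a[130:340,90:370],(400,350)[:2],interpolation=cv2.INTER_CUBIC)]))
E
```

```text
top yellow 135.1 233.3 r 12.1 z63 [589.5 369.3] z67 [588.7 368.1]
top orange 143.0 269.4 r 12.5 z63 [506.4 348.3] z67 [505.8 347.1]
top orange 525.1 221.2 r 17.0 z63 [ 602.3 -517.6] z67 [ 601.4 -516.2]
top white 117.5 158.0 r 9.9 z63 [769.5 418. ] z67 [768.2 416.6]
scene yellow 451.3 401.3 r 14.3 z63 [591.8 371.2] z67 [593.3 371.1]
scene orange 466.1 365.9 r 13.0 z63 [511.1 350.5] z67 [512.9 350.5]
scene orange 180.5 169.5 r 13.7 z63 [ 596.9 -523.3] z67 [ 598.3 -519.7]
at [ 456.4 -272.7  187.9] F [ 0.  -0.1  0. ] gap 25.7 t 65.55 q6 -0.55
shift [ 248.8 -469.9  187.8] turn tool z -0.0 tilt [0.01 0.01]
```

View pics/f16.png

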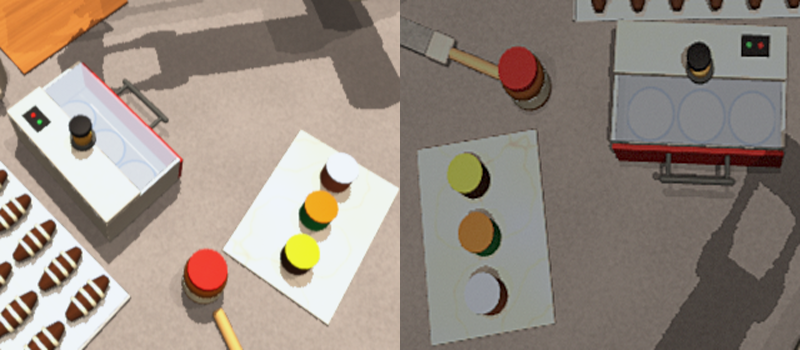

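The three pots stand upright on the slab, at (467,175), (478,232) and (485,293) in the right-hand panel. The drawer is flush, the knob is up, and the arm is clear.

```bash
python3 -c "
from plant import r
print(r.close_job())"
```

```text
the job is handed in; nothing more can be done
None
```

I handed the job in at about 66 s. The plunger went to its firm stop and was held about 1 s, the last picture shows all three pots upright on the slab with the drawer home and the knob up, and I had no contact with the jar or mug; no verdict came back.

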